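Probe the weld repairs and rack the plates

ROBOT

A 7-joint arm with a two-finger parallel gripper is mounted at the origin on the work surface. World frame = base frame: x ahead of the robot, y to its left, z up, the work surface at z = 0. Lengths are in m, angles in rad, forces in N, time in s.
With the tool pointing down it reaches from about 0.4 to 0.875 m from the base axis. Payload 19.3 kg.
Tool frame: the origin (TCP) lies between the finger pads; the fingertips stand 17 mm ahead of it and the grasp point (between the pads) lies 2 mm behind it; z points along the fingers, x is the direction in which the jaws open and shut, and the axes are right-handed (so a half turn about z gives the same grasp; the last joint's range is limited). The gripper opens to 85 mm and grips with 20 to 120 N. Pads are 22 mm wide; open, the fingers measure 114 mm over their backs; the gripper's body (76 mm by 85 mm) begins 54 mm behind the grasp point. The pads swing forward as they close: fully open they stand 13 mm farther back than shut.
Start: joints at [1.278, 0.521, -0.036, 1.599, 0.021, 1.021, -0.113], TCP at [0.138, -0.61, 0.248] pointing down, gripper open.
Joint ranges: [-2.91, 2.91], [-0.3, 2.13], [-1.5, 1.42], [0.17, 2.43], [-1.26, 4.41], [0.16, 1.93], [-2.52, 2.52]. Speed limits (rad/s): [1.89, 1.89, 2.39, 2.39, 3.01, 3.01, 3.01].

INTERFACE

Orientations are given as [roll, pitch, yaw] about the fixed x, y, z axes, in that order (R = Rz(yaw) Ry(pitch) Rx(roll)).
In Python, from workcell import bot gives the robot as it stands. The module is installed in compiled form; this text tells all that it offers.
- The arm moves only by the tool arm_command, never from a script. Its argument "targets" is a list of rows, each a list of 6 numbers: the shift along the tool's x, y, z in mm, then the turn, a rotation vector about the tool's x, y, z in degrees. In form: [[x, y, z, wx, wy, wz], ...]. A call has 1 to 8 rows; each row shifts and turns the pose as measured when the row begins, along the tool's axes as they then stand; what a row does not reach is not made up. A row lasts 1/10 s, in which the tool goes at most 50 mm and 8.59 degrees, less where a joint would pass 70% of its speed; a pose out of reach is approached as far as the arm can. A call is refused whole if a number of a shift passes 50 or a number of a turn 8.59, either way. A call with a gripper value outside its range is refused whole. "grip" is the opening in per cent of the stroke, from 0 (shut) to 100 (fully open), set as the call begins (left out, the last holds). The fingers move at their own pace and stop on an object; "grip_force" is the grip in N (left out, the last holds). Time passes only in rows, so rows that do not move let the fingers close. It gives the time, the measured TCP pose, the force and the opening at its end, in the units of the state.
- bot.observe(): the state, without advancing time (a new reading comes with each control period).
- bot.grab_frame(name): name is "scene" or "side" or "wrist"; returns a dict with "color" (384x512x3 uint8, red, green, blue), "depth" (384x512 float32, m along the optical axis (not along the pixel's ray), 0 where there is no reading), "fov_y" (degrees; the focal length in pixels is half the picture's height over the tangent of half this angle, whatever the lens; pixels are square), "cx", "cy" (the principal point, pixels), "D" ([k1, k2, p1, p2, k3] as OpenCV has them; the pictures are not rectified), "R" (3x3) and "t" (3): a world point X has camera coordinates R X + t; the wrist camera has in their place "hand_eye" (4x4, takes a point from camera to tool coordinates, whose origin is the TCP and whose axes are the tool frame's). Camera axes: x right, y down, z forward; pixel columns grow to the right and rows downward; lengths in m; the calibration is good to about 2 mm. A picture is of the moment at which its call begins: read the wrist's pose just before it.
- bot.job_done(): hands the job in, once; it reports no verdict.
The state is a dict: "clock": time; "qpos": joint angles; "qd": joint speeds; "joint_efforts": joint torques, N m; "position": TCP position; "tool_rot": TCP orientation; "force": force on the tool from outside, world axes, zero at the start; "moment": the same for the moment, N m; "grip_width": finger opening in m.
Only numpy, scipy, OpenCV 4.12 (cv2) and the standard library are available. Lean on these libraries where they do the work, as an engineer would, in place of code of your own. Each camera call takes 0.05 s, during which the arm holds its last target. There are 200 camera calls.

TASK

Check the weld-repaired plates on the easel one after another from the robot's left to its right: set the probe's sprung tip lightly on the seam at the end with the red dot and draw it slowly and steadily along the seam (2 to 4 cm a second, never off the bead) to the other end, lifting it off between plates. Lay the probe back in its stand's forks, nose down as it was, and stand each plate on its bottom edge in a slot of the wooden rack, fully down and about centred, without pushing the other things on the bench about.

Things in the scene. Friction and masses are not known exactly. Their poses are not given: they have to be found in the camera images.
- plate1_centre (a point): Centre of steel plate 1, the left one as the robot sees the easel (may be absent): 90 wide, 110 high, 8 mm thick, 0.6 kg. Leans back 18 degrees, weld face to +x and up. Axes: x = out of the weld face, y = width, z = up the plate. Its top 48 mm stand clear of the easel's back board: pinch it there across its thickness, lift it along its own z (an 8 mm lip holds its foot).
- seam1_start (a point): Start of plate 1's weld seam (robot-left end, round red paint dot 17 mm below it). The seam is straight, level, 72 mm long, a tan-grey rippled bead 6 mm wide. The bead is only a look: the tip touches the flat face, where this point lies. Axes as the plate's.
- seam1_mid (a point): Middle of plate 1's weld seam, on the face. Axes: x = out of the face, y = along the seam from its end towards its start, z = across the seam. (The blue easel is fixed; its ledge is 55 mm above the bench and the plates on it reach 160 mm.)
- seam1_end (a point): The end of plate 1's weld seam (no dot), on the face. Axes as the plate's.
- plate2_centre (a point): Centre of steel plate 2, the middle one as the robot sees the easel (may be absent): 90 wide, 110 high, 8 mm thick, 0.6 kg. Leans back 18 degrees, weld face to +x and up. Axes: x = out of the weld face, y = width, z = up the plate. Its top 48 mm stand clear of the easel's back board: pinch it there across its thickness, lift it along its own z (an 8 mm lip holds its foot).
- seam2_start (a point): Start of plate 2's weld seam (robot-right end, round red paint dot 17 mm below it). The seam is straight, 16 degrees aslant (robot-left end higher), 72 mm long, a tan-grey rippled bead 6 mm wide. The bead is only a look: the tip touches the flat face, where this point lies. Axes as the plate's.
- seam2_mid (a point): Middle of plate 2's weld seam, on the face. Axes: x = out of the face, y = along the seam from its end towards its start, z = across the seam. (The blue easel is fixed; its ledge is 55 mm above the bench and the plates on it reach 160 mm.)
- seam2_end (a point): The end of plate 2's weld seam (no dot), on the face. Axes as the plate's.
- plate3_centre (a point): Centre of steel plate 3, the right one as the robot sees the easel (may be absent): 90 wide, 110 high, 8 mm thick, 0.6 kg. Leans back 18 degrees, weld face to +x and up. Axes: x = out of the weld face, y = width, z = up the plate. Its top 48 mm stand clear of the easel's back board: pinch it there across its thickness, lift it along its own z (an 8 mm lip holds its foot).
- seam3_start (a point): Start of plate 3's weld seam (robot-left end, round red paint dot 17 mm below it). The seam is straight, 11 degrees aslant (robot-left end lower), 72 mm long, a tan-grey rippled bead 6 mm wide. The bead is only a look: the tip touches the flat face, where this point lies. Axes as the plate's.
- seam3_mid (a point): Middle of plate 3's weld seam, on the face. Axes: x = out of the face, y = along the seam from its end towards its start, z = across the seam. (The blue easel is fixed; its ledge is 55 mm above the bench and the plates on it reach 160 mm.)
- seam3_end (a point): The end of plate 3's weld seam (no dot), on the face. Axes as the plate's.
- probe_grip (a point): Middle of the orange grip (22 x 22 mm square, 26 mm ahead to 36 mm behind this point, two sides upright) of the cordless pencil probe, 165 mm, 0.13 kg, black barrel 21 mm round. It lies in its stand dipping 30 degrees, nose down towards the robot. Axes: -x to the nose, x to the tail (70 mm away). Orange collar, 32 mm, from 33 to 39 mm ahead.
- tip (a point): The very point of the probe's sprung brass tip (ball of 3 mm radius), on the probe's axis, 95 mm ahead (-x) of probe_grip when not pushed in. Axes as the probe's.
- probe_tip (a joint): How far the probe's sprung tip is pushed in, m: 0 free, 0.010 fully in. 0.5 N starts it, 2.3 N pushes it fully in; beyond that it is rigid.
- stand_seat (a point): Where probe_grip belongs: 75 mm above the bench over the middle of the probe stand (loose, 1.8 kg, grey base 170 x 100 x 12 mm, two dark V-forks open upwards, 10 mm thick, 45 mm ahead and 52 mm behind on the probe's line; fingers fit between). Axes: x level, away from the nose, z up; the line dips 30 degrees to -x. The collar rests on the upper side of the front fork.
- rack_mid (a point): Middle of the slots' floor of the wooden rack, 12 mm above the bench. Rack: loose, 2.2 kg, 222 mm long (x), 104 mm deep (y), 45 mm high. Four slots along y, each 15 mm wide, 33 mm deep, open at the top and both ends, centred at x = -72, -24, 24 and 72 mm. z up.
- hammer: Hammer, 260 mm, on the bench: leave it alone. Origin in the middle of its underside.
- wrench: Steel ring-and-open wrench, 190 mm, on the bench: leave it alone. Origin in the middle of its underside.
- oil_can: Green oil bottle, 64 mm across, 150 mm high, on the bench: leave it alone. Origin in the middle of its underside.
- grease_tin: Tin, 90 mm across, 70 mm high, on the bench: leave it alone. Origin in the middle of its underside.
- billet: Aluminium billet standing on end, 60 mm across, 110 mm high, on the bench: leave it alone. Origin in the middle of its underside.
- chuck_key: T-shaped chuck key, 120 mm, on the bench: leave it alone. Origin in the middle of its underside.
- gauge_case: Black gauge case, 220 x 90 x 26 mm, on the bench: leave it alone. Origin in the middle of its underside.
There are look-alikes about, which are no part of the job. What is shaped like the part that bears plate2_centre but orange or pink is not meant.

How it is judged:
On the way, in this order (a step that is already met when the one before it is completed fails the run):
1. The probe's tip, pressed lightly on plate 1, is set on the seam at its dotted end (within 6 mm) (distance between tip and seam1_start below 0.006 m and contact force between probe and plate1 above 0.1 N), for 0.1 s.
2. The probe's tip, pressed lightly on plate 1, runs over the middle of the seam (within 6 mm) (distance between tip and seam1_mid below 0.006 m and contact force between probe and plate1 above 0.1 N), for 0.1 s.
3. The probe's tip, pressed lightly on plate 1, reaches the seam's other end (within 6 mm) (distance between tip and seam1_end below 0.006 m and contact force between probe and plate1 above 0.1 N), for 0.1 s.
4. The probe's tip, pressed lightly on plate 2, is set on the seam at its dotted end (within 6 mm) (distance between tip and seam2_start below 0.006 m and contact force between probe and plate2 above 0.1 N), for 0.1 s.
5. The probe's tip, pressed lightly on plate 2, runs over the middle of the seam (within 6 mm) (distance between tip and seam2_mid below 0.006 m and contact force between probe and plate2 above 0.1 N), for 0.1 s.
6. The probe's tip, pressed lightly on plate 2, reaches the seam's other end (within 6 mm) (distance between tip and seam2_end below 0.006 m and contact force between probe and plate2 above 0.1 N), for 0.1 s.
7. The probe's tip, pressed lightly on plate 3, is set on the seam at its dotted end (within 6 mm) (distance between tip and seam3_start below 0.006 m and contact force between probe and plate3 above 0.1 N), for 0.1 s.
8. The probe's tip, pressed lightly on plate 3, runs over the middle of the seam (within 6 mm) (distance between tip and seam3_mid below 0.006 m and contact force between probe and plate3 above 0.1 N), for 0.1 s.
9. The probe's tip, pressed lightly on plate 3, reaches the seam's other end (within 6 mm) (distance between tip and seam3_end below 0.006 m and contact force between probe and plate3 above 0.1 N), for 0.1 s.
At the end, for the whole second after the job is handed in: Every plate that is there stands in a rack slot on its bottom edge, bottomed within 8 mm, within 30 mm of the slot's middle lengthwise and within 15 degrees of upright, at rest; the probe lies in both forks of its stand within 18 mm of its seat, nose down and at rest (z of plate1_centre in the frame of rack_mid between 0.047 and 0.063 m and x of plate1_centre in the frame of rack_mid between -0.085 and 0.085 m and y of plate1_centre in the frame of rack_mid between -0.03 and 0.03 m and angle between each of plate1_centre, plate2_centre, plate3_centre's own z axis and vertical below 0.26 rad and angle between the x axis of each of plate1_centre, plate2_centre, plate3_centre and the x axis of rack_mid, either way round below 0.3 rad and linear speed of each of plate1, plate2, plate3, probe below 0.02 m/s and z of plate2_centre in the frame of rack_mid between 0.047 and 0.063 m and x of plate2_centre in the frame of rack_mid between -0.085 and 0.085 m and y of plate2_centre in the frame of rack_mid between -0.03 and 0.03 m and z of plate3_centre in the frame of rack_mid between 0.047 and 0.063 m and x of plate3_centre in the frame of rack_mid between -0.085 and 0.085 m and y of plate3_centre in the frame of rack_mid between -0.03 and 0.03 m and distance between probe_grip and stand_seat below 0.018 m and angle between the x axis of probe_grip and the x axis of stand_seat, either way round below 0.68 rad and angle between probe_grip's own x axis and vertical between 0.93 and 1.17 rad); the robot touches nothing.
It fails at once if The probe is pressed on a plate with more than 12 N (contact force between probe and plate1 above 12 N or contact force between probe and plate2 above 12 N or contact force between probe and plate3 above 12 N).
It fails at once if The probe touches a plate with its tip more than 10 mm to the side of the seam ((contact force between probe and plate1 above 0.3 N and (z of tip in the frame of seam1_mid above 0.01 m or z of tip in the frame of seam1_mid below -0.01 m)) or (contact force between probe and plate2 above 0.3 N and (z of tip in the frame of seam2_mid above 0.01 m or z of tip in the frame of seam2_mid below -0.01 m)) or (contact force between probe and plate3 above 0.3 N and (z of tip in the frame of seam3_mid above 0.01 m or z of tip in the frame of seam3_mid below -0.01 m))).
It fails at once if The probe moves faster than 8 cm/s while its tip is pressed in (value of joint probe_tip above 0.001 m and linear speed of probe above 0.08 m/s).
It fails at once if A thing that has no part in the job is pushed more than 4 cm (distance of any of hammer, wrench, oil_can, grease_tin, billet, chuck_key, gauge_case from where it was at the start of the episode above 0.04 m).
Of plate1, plate2, plate3 only 2 to 3 are there at a start; the rules pass over those that are not, and their reading is None.
At some moment in a run one of rack, stand may be knocked a few centimetres aside while the robot is not near it.
It also fails if it takes over 210 s, if anything falls off the work surface, if the arm or the gripper's body presses on something with over 40 N, if the wrist force passes 120 N, or if a joint passes its speed limit or range.

## Working session

There is one attempt and no reset: what is moved stays moved. The work goes in short steps, Python scripts to look and compute and a tool call to move; the robot and the scene stay as the last step left them, time stands still between calls to the robot, and variables do not carry over. Pictures are saved under pics/ and viewed, about 12 in all and at most 16, crops included, and the job is handed in when it is done.

Besides the shell and the picture viewer there is one more tool, called after "Request:" as name(argument=value, ...) on one line, values as JSON. arm_command: Moves the arm, as the interface text tells. Its arguments: {"type":"object","properties":{"targets":{"type":"array"},"grip":{"type":"number"},"grip_force":{"type":"number"}},"required":["targets"]}

```bash
mkdir -p pics; ls; cat > h.py <<'E'
import numpy as np, cv2, pickle
from scipy.spatial.transform import Rotation as Ro
from workcell import bot
def K(f):
    h,w=f["color"].shape[:2]; fl=h/2/np.tan(np.radians(f["fov_y"])/2)
    return np.array([[fl,0,f["cx"]],[0,fl,f["cy"]],[0,0,1.]])
def T(s=None):
    s=s or bot.observe(); M=np.eye(4); M[:3,:3]=rot(s["tool_rot"]); M[:3,3]=s["position"]; return M
def rot(r):
    r=np.array(r); return r if r.shape==(3,3) else Ro.from_euler('xyz',r).as_matrix()
def grab(name,fn=None,scale=1):
    M=T(); f=bot.grab_frame(name); f=dict(f)
    if name=="wrist": C=M@np.array(f["hand_eye"])
    else:
        C=np.eye(4); C[:3,:3]=np.array(f["R"]).T; C[:3,3]=-np.array(f["R"]).T@np.array(f["t"])
    f["C"]=C; f["K"]=K(f); f["T"]=M
    if fn: cv2.imwrite("pics/"+fn+".png",cv2.resize(f["color"][:,:,::-1],None,fx=scale,fy=scale)); pickle.dump(f,open("pics/"+fn+".pkl","wb"))
    return f
def load(fn): return pickle.load(open("pics/"+fn+".pkl","rb"))
def rays(f,uv):
    uv=np.array(uv,float).reshape(-1,1,2); n=cv2.undistortPoints(uv,f["K"],np.array(f["D"],float)).reshape(-1,2)
    return np.c_[n,np.ones(len(n))]
def cloud(f,uv):  # world points by depth
    uv=np.array(uv); d=f["depth"][uv[:,1].astype(int),uv[:,0].astype(int)]
    return (rays(f,uv)*d[:,None])@f["C"][:3,:3].T+f["C"][:3,3]
def onplane(f,uv,p,n):
    d=rays(f,uv)@f["C"][:3,:3].T; o=f["C"][:3,3]; n=np.array(n,float)
    return o+d*(((np.array(p)-o)@n)/(d@n))[:,None]
def full(f):
    h,w=f["depth"].shape; u,v=np.meshgrid(np.arange(w),np.arange(h)); return cloud(f,np.c_[u.ravel(),v.ravel()]).reshape(h,w,3)
def proj(f,X):
    Ci=np.linalg.inv(f["C"]); X=np.atleast_2d(X)
    return cv2.projectPoints(X,cv2.Rodrigues(Ci[:3,:3])[0],Ci[:3,3],f["K"],np.array(f["D"],float))[0].reshape(-1,2)
E
python3 - <<'E'
from h import *
s=bot.observe(); print(s)
for n in("scene","side"):
    f=grab(n,n+"0",1.5); print(n,f["C"].round(3).tolist(),f["fov_y"],f["D"],f["cx"],f["cy"])
f=grab("wrist","wrist0"); print(f["hand_eye"],f["fov_y"],f["D"])
E
```

```text
pics
{'clock': 0.0, 'qpos': array([ 1.27779282,  0.52208205, -0.03632083,  1.60001392,  0.02118714,
        1.02108853, -0.11278522]), 'qd': array([ 0.00033294, -0.00068836,  0.00111792,  0.0003168 ,  0.00023788,
        0.00045268, -0.00020144]), 'joint_efforts': array([ 4.81211446e-04, -9.27105904e+01,  1.97970405e+00, -3.69942892e+01,
        1.77244894e-02,  8.28851829e-03, -1.21704225e-04]), 'position': array([ 0.13799518, -0.60924114,  0.24768127]), 'tool_rot': array([ 3.14151420e+00,  1.20478408e-03, -1.34800037e+00]), 'force': array([0.06453508, 0.53625516, 0.29343449]), 'moment': array([-0.03341601,  0.0227459 ,  0.00195934]), 'grip_width': 0.08553125110340652}
scene [[0.074, 0.849, -0.523, 1.116], [0.997, -0.055, 0.051, -0.055], [0.015, -0.526, -0.851, 1.024], [0.0, 0.0, 0.0, 1.0]] 54.255758177633304 [-0.10751073  0.          0.          0.          0.        ] 252.7781453641071 189.5926192175557
side [[-0.781, -0.487, 0.392, -0.048], [-0.625, 0.594, -0.507, 0.776], [0.014, -0.641, -0.768, 1.235], [0.0, 0.0, 0.0, 1.0]] 45.89254070746163 [-0.06480637  0.          0.          0.          0.        ] 253.8819658800662 192.62057225258366
[[ 9.99999526e-01  6.93631579e-04  6.83932700e-04  3.98178472e-04]
 [-8.70716619e-04  9.51277622e-01  3.08334441e-01 -7.85216606e-02]
 [-4.36739367e-04 -3.08334890e-01  9.51277775e-01 -1.26150672e-01]
 [ 0.00000000e+00  0.00000000e+00  0.00000000e+00  1.00000000e+00]] 68.01072213395513 [-0.06814173  0.          0.          0.          0.        ]
```

View pics/scene0.png

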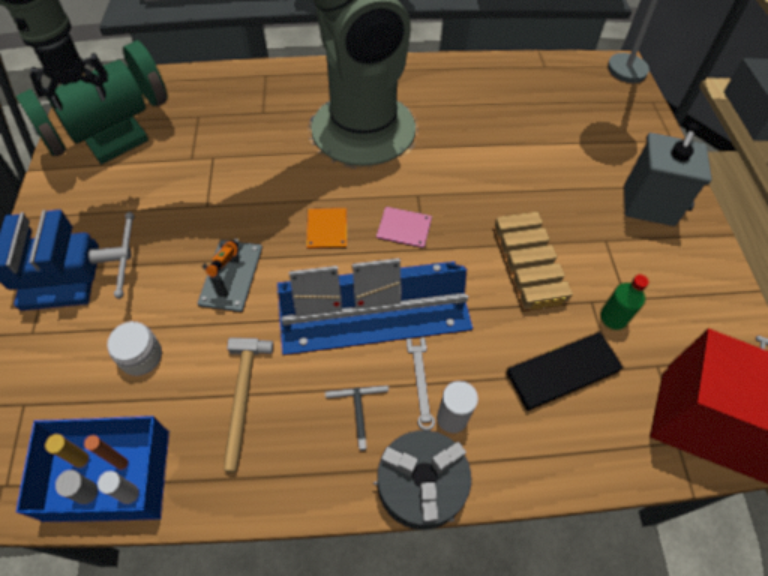

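View pics/side0.png

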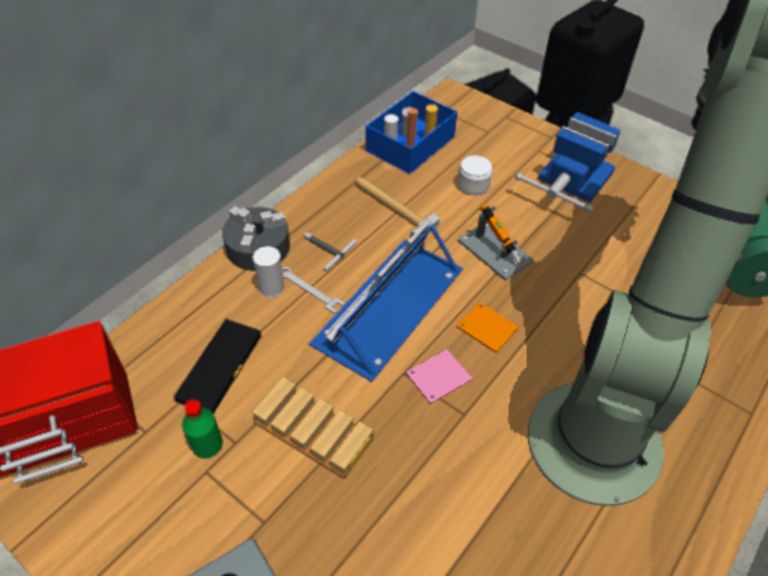

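```bash
python3 - <<'E'
from h import *
f=load("scene0"); P=full(f); c=f["color"].astype(int)
def st(name,u0,u1,v0,v1,mask=None):
    sub=P[v0:v1,u0:u1].reshape(-1,3)
    if mask is not None: sub=sub[mask[v0:v1,u0:u1].ravel()]
    print(name,len(sub),np.percentile(sub,[2,50,98],axis=0).round(3).tolist())
table=P[200:210,100:120].reshape(-1,3); print("table",np.median(table,0))
hsv=cv2.cvtColor(f["color"],cv2.COLOR_RGB2HSV); 
H,S,V=[hsv[...,i] for i in range(3)]
st("rack",325,385,138,208,(P[...,2]>0.036)&(P[...,2]<0.06))
st("stand",128,180,155,210,(P[...,2]>0.006)&(S<80))
st("probe or",128,180,155,210,(H<15)&(S>170)&(V>120)&(P[...,2]>0.03))
gray=(S<70)&(P[...,2]>0.06)
st("plateR(img left)",190,228,176,212,gray)
st("plateL",234,270,172,208,gray)
blue=(H>100)&(H<125)&(S>120)
st("easel",180,320,170,236,blue)
red=((H<6)|(H>174))&(S>150)
for n,b in (("L",(190,228,176,212)),("R",(234,270,172,208))):
    yy,xx=np.where(red[b[2]:b[3],b[0]:b[1]]); print(n,len(xx),xx.mean()+b[0],yy.mean()+b[2],P[b[2]:b[3],b[0]:b[1]][yy,xx].mean(0))
# rack corners
m=((P[...,2]>0.036)&(P[...,2]<0.06)).astype(np.uint8); m[:138]=0;m[208:]=0;m[:,:325]=0;m[:,385:]=0
pts=P[m>0][:,:2].astype(np.float32); r=cv2.minAreaRect(pts); print(r)
cv2.imwrite("pics/crop1.png",cv2.resize(f["color"][130:240,120:400,::-1],None,fx=2.85,fy=2.85,interpolation=cv2.INTER_CUBIC))
E
```

```text
table [ 0.5109167  -0.45028127 -0.000767  ]
rack 1470 [[0.352, 0.287, 0.037], [0.466, 0.339, 0.044], [0.568, 0.392, 0.048]]
stand 1124 [[0.368, -0.368, 0.007], [0.472, -0.302, 0.012], [0.53, -0.254, 0.096]]
probe or 113 [[0.403, -0.333, 0.055], [0.457, -0.314, 0.095], [0.503, -0.293, 0.119]]
plateR(img left) 955 [[0.542, -0.164, 0.062], [0.561, -0.121, 0.114], [0.59, -0.077, 0.161]]
plateL 966 [[0.533, -0.048, 0.062], [0.552, -0.004, 0.112], [0.582, 0.039, 0.161]]
easel 3505 [[0.459, -0.191, 0.004], [0.576, 0.025, 0.009], [0.629, 0.171, 0.11]]
L 7 224.0 202.28571428571428 [ 0.57074728 -0.0843828   0.07658998]
R 6 240.0 201.5 [ 0.56808672 -0.03767454  0.07125314]
((0.4587589502334595, 0.33987298607826233), (0.2262902408838272, 0.10122139751911163), 6.1788458824157715)
```

View pics/crop1.png

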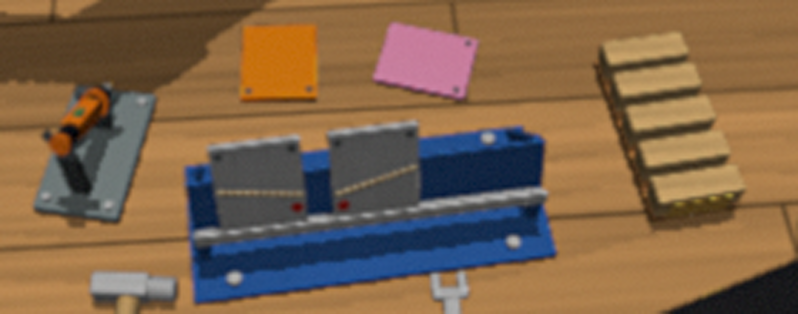

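```bash
cat >> h.py <<'E'
def D3(yaw,tilt=0): # tool pointing down, tool yaw; tilt about tool x
    return Ro.from_euler('z',yaw).as_matrix()@np.diag([1,-1,-1.])@Ro.from_euler('x',tilt).as_matrix()
def plan(p,R,maxmm=45,maxdeg=8,start=None,n=0,show=True):
    M=T() if start is None else start
    rv=Ro.from_matrix(M[:3,:3].T@R).as_rotvec(); d=np.array(p)-M[:3,3]
    n=max(n,int(np.ceil(max(np.linalg.norm(d)*1000/maxmm,np.degrees(np.linalg.norm(rv))/maxdeg))),1)
    if not show: return n
    A=M[:3,:3].copy(); dR=Ro.from_rotvec(rv/n).as_matrix(); out=[]
    for i in range(n):
        out.append([round(float(v),1)+0 for v in np.r_[A.T@d*1000/n,np.degrees(rv)/n]]); A=A@dR
    for i in range(0,n,8): print(out[i:i+8])
def err(p,R):
    M=T(); print("pos err mm",((M[:3,3]-p)*1000).round(1),"rot deg",np.degrees(Ro.from_matrix(R.T@M[:3,:3]).as_rotvec()).round(2))
E
python3 - <<'E'
from h import *
plan([0.50,-0.31,0.30],D3(-np.pi/2))
E
```

```text
[[-19.3, -38.1, -4.7, 0.0, 0.0, 1.2], [-20.0, -37.7, -4.7, 0.0, 0.0, 1.2], [-20.8, -37.3, -4.7, 0.0, 0.0, 1.2], [-21.6, -36.9, -4.7, 0.0, 0.0, 1.2], [-22.3, -36.4, -4.7, 0.0, 0.0, 1.2], [-23.0, -36.0, -4.7, 0.0, 0.0, 1.2], [-23.7, -35.5, -4.7, 0.0, 0.0, 1.2], [-24.5, -35.0, -4.7, 0.0, 0.0, 1.2]]
[[-25.2, -34.5, -4.7, 0.0, 0.0, 1.2], [-25.9, -34.0, -4.7, 0.0, 0.0, 1.2], [-26.5, -33.5, -4.7, 0.0, 0.0, 1.2]]
```

Request:
arm_command(targets=[[-19,-38,-5,0,0,1.2],[-20,-38,-5,0,0,1.2],[-21,-37,-5,0,0,1.2],[-21.6,-37,-5,0,0,1.2],[-22,-36.5,-5,0,0,1.2],[-23,-36,-5,0,0,1.2],[-24,-35.5,-5,0,0,1.2],[-24.5,-35,-5,0,0,1.2]])

```text
clock: 0.95
position: [0.406, -0.3886, 0.2865]
tool_rot: [3.137, 0.003, -1.533]
force: [0.0, -0.8, -0.1]
grip_width: 0.0854
```

Request:
arm_command(targets=[[-25,-34.5,-5,0,0,1.2],[-26,-34,-5,0,0,1.2],[-26,-33.5,-5,0,0,1.2],[0,0,0,0,0,0]])

```text
clock: 1.35
position: [0.5146, -0.3008, 0.3019]
tool_rot: [3.139, 0.005, -1.592]
force: [-1.0, 0.4, -0.9]
grip_width: 0.0854
```

```bash
python3 - <<'E'
from h import *
err([0.50,-0.31,0.30],D3(-np.pi/2)); f=grab("wrist","w_stand",1.5)
plan([0.625,-0.065,0.27],D3(-np.pi/2))
E
```

```text
pos err mm [14.6  9.2  1.9] rot deg [-0.17 -0.26  1.21]
[[-40.1, -17.9, 5.3, 0.0, 0.0, -0.2], [-40.0, -18.0, 5.3, 0.0, 0.0, -0.2], [-39.9, -18.2, 5.3, 0.0, 0.0, -0.2], [-39.9, -18.3, 5.3, 0.0, 0.0, -0.2], [-39.8, -18.5, 5.3, 0.0, 0.0, -0.2], [-39.7, -18.6, 5.3, 0.0, 0.0, -0.2]]
```

View pics/w_stand.png

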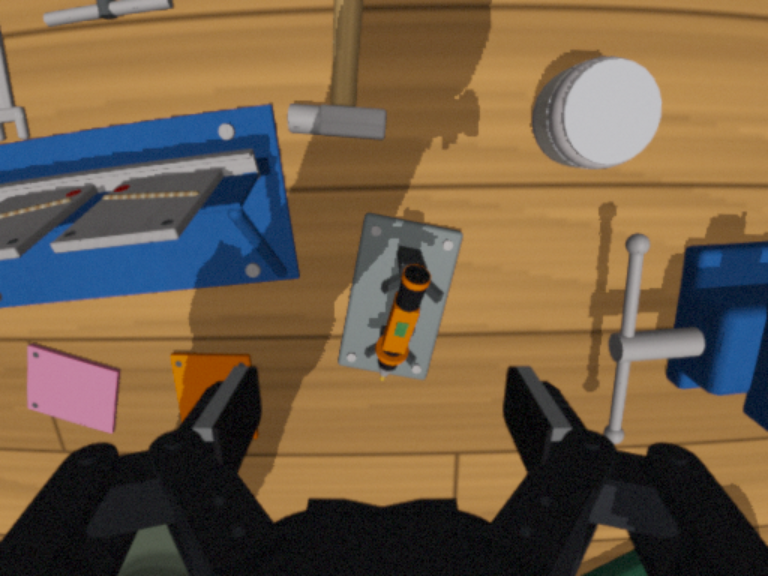

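```bash
cat > stand.py <<'E'
from h import *
def stand(f,c0=None,show=True):
    P=full(f); hsv=cv2.cvtColor(f["color"],cv2.COLOR_RGB2HSV); H,S,V=[hsv[...,i] for i in range(3)]
    near=np.ones(H.shape,bool) if c0 is None else np.linalg.norm(P[...,:2]-c0,axis=2)<0.13
    m=(near&(abs(P[...,2]-0.012)<0.007)&(S<90)&(V>60)).astype(np.uint8)
    pts=P[m>0]; n,l,stt,cen=cv2.connectedComponentsWithStats(m); k=1+np.argmax(stt[1:,4])
    cn=max(cv2.findContours((l==k).astype(np.uint8),0,2)[0],key=cv2.contourArea)
    w=onplane(f,cn.reshape(-1,2),[0,0,0.012],[0,0,1])
    r=cv2.minAreaRect(w[:,:2].astype(np.float32)); b=cv2.boxPoints(r)
    e=[b[1]-b[0],b[2]-b[1]]; e=max(e,key=np.linalg.norm); yaw=np.arctan2(*e[::-1]); 
    if np.cos(yaw)<0: yaw+=np.pi
    yaw=(yaw+np.pi)%(2*np.pi)-np.pi
    print("stand",np.round(r[0],4),np.round(r[1],4),"yaw deg",np.degrees(yaw).round(2)); 
    o=near&((H<16)&(S>150)&(V>90))&(P[...,2]>0.03)
    q=P[o]; c,s=np.cos(yaw),np.sin(yaw); d=q-[*r[0],0.075]; loc=np.c_[d[:,0]*c+d[:,1]*s,-d[:,0]*s+d[:,1]*c,d[:,2]]
    print("orange in stand frame pct",np.percentile(loc,[1,50,99],axis=0).round(4).tolist())
    return r,yaw
if __name__=="__main__":
    stand(load("w_stand"),np.array([0.46,-0.31]))
E
python3 stand.py
```

```text
stand [ 0.4419 -0.3144] [0.099  0.1696] yaw deg -12.4
orange in stand frame pct [[-0.0476, -0.0158, -0.024], [-0.0137, 0.0086, 0.002], [0.0822, 0.0933, 0.285]]
```

Request:
arm_command(targets=[[-40,-18,5,0,0,0],[-40,-18,5,0,0,0],[-40,-18,5,0,0,0],[-40,-18,5,0,0,0],[-30,-15,5,0,0,-0.5],[-20,-10,3,0,0,-0.5],[-10,0,0,0,0,0],[0,0,0,0,0,0]])

```text
clock: 2.2
position: [0.613, -0.0865, 0.2702]
tool_rot: [3.132, -0.0, -1.587]
force: [0.1, 0.2, -0.6]
grip_width: 0.0854
```

```bash
python3 - <<'E'
from h import *
err([0.625,-0.065,0.27],D3(-np.pi/2)); f=grab("wrist","w_plates",1.5)
E
```

```text
pos err mm [-12.  -21.5   0.2] rot deg [-0.55  0.    0.9 ]
```

View pics/w_plates.png

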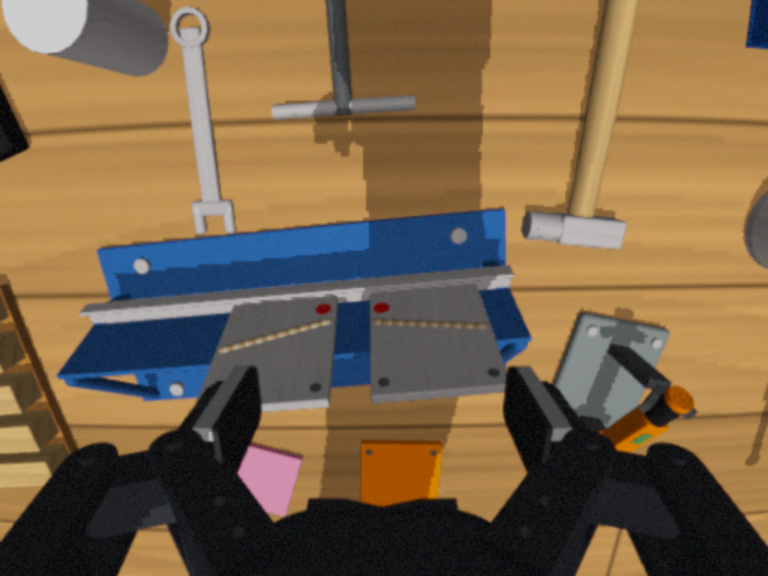

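```bash
cat > plates.py <<'E'
from h import *
def analyse(fn,boxes):
    f=load(fn); P=full(f); hsv=cv2.cvtColor(f["color"],cv2.COLOR_RGB2HSV); H,S,V=[hsv[...,i].astype(int) for i in range(3)]
    out={}
    for k,(u0,u1,v0,v1) in boxes.items():
        w=np.zeros(H.shape,bool); w[v0:v1,u0:u1]=1
        g=w&(S<40)&(P[...,2]>0.06); q=P[g]
        c=np.median(q,0)
        for _ in range(8):
            n=np.linalg.svd(q-q.mean(0),full_matrices=False)[2][2]; n*=np.sign(n[0]); d=(q-q.mean(0))@n; q=q[abs(d)<max(2*d.std(),0.0015)]; c=q.mean(0)
        lean=np.degrees(np.arcsin(n[2])); yaw=np.degrees(np.arctan2(n[1],n[0]))
        yv=np.cross([0,0,1],n); yv/=np.linalg.norm(yv); zv=np.cross(n,yv)
        # grey face outline on plane
        m=w&(abs((P-c)@n)<0.006)&(S<60)
        uv=np.argwhere(m)[:,::-1]; X=onplane(f,uv,c,n)-c
        print(k,"c",c.round(4),"n",n.round(3),"lean",lean.round(1),"yaw",yaw.round(2),"y pct",np.percentile(X@yv,[1,99]).round(4),"z",np.percentile(X@zv,[1,99]).round(4))
        bead=w&(abs((P-c)@n)<0.008)&(H>10)&(H<32)&(S>50)
        uv=np.argwhere(bead)[:,::-1]; X=onplane(f,uv,c,n)-c; a,b=X@yv,X@zv
        for _ in range(4):
            p=np.polyfit(a,b,1); r=abs(b-np.polyval(p,a)); kx=r<0.004; a,b=a[kx],b[kx]
        e=[a.min(),a.max()]; E=[c+yv*t+zv*np.polyval(p,t) for t in e]
        print("  bead n",len(a),"slope",np.degrees(np.arctan(p[0])).round(1),"len",np.linalg.norm(E[1]-E[0]).round(4),"right end",E[0].round(4),"left end",E[1].round(4))
        red=w&((H<7)|(H>173))&(S>130)&(P[...,2]>.06); uv=np.argwhere(red)[:,::-1]; X=onplane(f,[uv.mean(0)],c,n)[0]
        print("  dot",X.round(4), "dot+17z",(X+zv*0.017).round(4))
        out[k]=(c,n,yv,zv,E)
    return out
if __name__=="__main__":
    analyse("w_plates",{"p2":(135,226,193,274),"p3":(244,337,188,270)})
E
python3 plates.py
python3 - <<'E'
from h import *
from stand import stand
f=load("w_plates"); P=full(f); hsv=cv2.cvtColor(f["color"],cv2.COLOR_RGB2HSV); H,S,V=[hsv[...,i].astype(int) for i in range(3)]
# probe line from w_stand
f=load("w_stand"); P=full(f); hsv=cv2.cvtColor(f["color"],cv2.COLOR_RGB2HSV); H,S,V=[hsv[...,i].astype(int) for i in range(3)]
o=(H<16)&(S>150)&(V>60)&(P[...,2]>0.03)&(P[...,2]<0.14); o[:,:250]=0;o[:170]=0;o[260:]=0;o[:,310:]=0
q=P[o]; print(len(q),q.mean(0)); 
d=np.linalg.svd(q-q.mean(0),full_matrices=False)[2][0]; d*=np.sign(d[0]); print("dir",d,"yaw",np.degrees(np.arctan2(d[1],d[0])),"dip",np.degrees(np.arcsin(d[2])))
t=(q-q.mean(0))@d; print(np.percentile(t,[1,99]), q.mean(0)+np.outer(np.percentile(t,[1,99]),d))
s=np.array([.4419,-.3144,.075]); v=q.mean(0)-s; yw=np.radians(-12.4); print("off along",v[0]*np.cos(yw)+v[1]*np.sin(yw),"lat",-v[0]*np.sin(yw)+v[1]*np.cos(yw),"z",v[2])
E
```

```text
p2 c [ 0.5611 -0.0134  0.1339] n [ 0.724 -0.589 -0.36 ] lean -21.1 yaw -39.13 y pct [-0.0456  0.0608] z [-0.1231  0.1654]
  bead n 2 slope -51.5 len 0.0021 right end [ 0.5741 -0.0061  0.1482] left end [ 0.5745 -0.0048  0.1467]
  dot [ 0.288   0.0846 -0.5751] dot+17z [ 0.2927  0.0807 -0.5592]
p3 c [ 0.5585 -0.1224  0.1197] n [0.947 0.075 0.312] lean 18.2 yaw 4.53 y pct [-0.0467  0.0441] z [-0.0669  0.0475]
  bead n 61 slope -4.0 len 0.0289 right end [ 0.5658 -0.1648  0.1077] left end [ 0.5642 -0.1359  0.1058]
  dot [ 0.5695 -0.0858  0.0777] dot+17z [ 0.5642 -0.0862  0.0938]
349 [ 0.44253516 -0.3107292   0.08244384]
dir [ 0.85530918 -0.19254511  0.48101204] yaw -12.686794255647477 dip 28.751520607019494
[-0.05419471  0.06619592] [[ 0.39618193 -0.30029428  0.05637553]
 [ 0.49915314 -0.3234749   0.11428487]]
off along -0.0001679068437456518 lat 0.0037215563802606077 z 0.007443837105065784
```

```bash
sed -i 's/g=w&(S<40)&(P\[...,2\]>0.06)/g=w\&(S<40)\&(P[...,2]>0.06)\&(P[...,2]<0.155)/; s/(H>10)&(H<32)&(S>50)/(H>8)\&(H<35)\&(S>22)/' plates.py
sed -i 's/"p2":(135,226,193,274)/"p2":(140,226,193,245)/' plates.py; python3 plates.py
python3 - <<'E'
from h import *
f=load("w_plates"); hsv=cv2.cvtColor(f["color"],cv2.COLOR_RGB2HSV)
print(hsv[212:222,270].tolist(), hsv[216:232,180].tolist())
E
```

```text
p2 c [ 0.5563 -0.0069  0.0984] n [0.948 0.076 0.31 ] lean 18.1 yaw 4.56 y pct [-0.0434  0.0588] z [-0.0456  0.0347]
  bead n 333 slope 15.7 len 0.0894 right end [ 0.5632 -0.0473  0.0869] left end [0.5489 0.0379 0.11  ]
  dot [ 0.5672 -0.0386  0.0726] dot+17z [ 0.562  -0.039   0.0888]
p3 c [ 0.5601 -0.1225  0.1149] n [0.947 0.074 0.312] lean 18.2 yaw 4.5 y pct [-0.0465  0.0442] z [-0.0618  0.0526]
  bead n 41 slope -1.0 len 0.0215 right end [ 0.5654 -0.1648  0.1089] left end [ 0.5638 -0.1433  0.1086]
  dot [ 0.5695 -0.0858  0.0777] dot+17z [ 0.5642 -0.0862  0.0938]
[[173, 11, 89], [21, 99, 75], [15, 126, 87], [16, 121, 105], [15, 106, 108], [14, 66, 96], [15, 6, 85], [15, 12, 88], [20, 8, 90], [15, 6, 91]] [[10, 8, 91], [20, 8, 90], [0, 3, 89], [165, 6, 88], [8, 11, 90], [0, 20, 91], [17, 55, 92], [20, 69, 122], [19, 57, 162], [19, 48, 175], [19, 44, 158], [19, 20, 104], [10, 8, 94], [20, 8, 93], [24, 14, 93], [168, 14, 93]]
```

```bash
python3 - <<'E'
s=open('plates.py').read()
s=s.replace("a,b=X@yv,X@zv\n","a,b=X@yv,X@zv; kk=(abs(a-offs[k])<0.041)&(abs(b)<0.03); a,b=a[kk],b[kk]; t0=np.median(b); print('  beadpx',len(a),t0)\n")
s=s.replace("def analyse(fn,boxes):","def analyse(fn,boxes,offs={'p2':0.0023,'p3':-0.001}):")
s=s.replace("for _ in range(4):","for th in (0.02,0.012,.008,.005,.004):").replace("kx=r<0.004","kx=r<th")
open('plates.py','w').write(s)
E
python3 plates.py
```

```text
p2 c [ 0.5563 -0.0069  0.0984] n [0.948 0.076 0.31 ] lean 18.1 yaw 4.56 y pct [-0.0434  0.0588] z [-0.0456  0.0347]
  beadpx 407 0.0005377813018490986
  bead n 325 slope 15.9 len 0.085 right end [ 0.5629 -0.045   0.0874] left end [0.5492 0.0359 0.1095]
  dot [ 0.5672 -0.0386  0.0726] dot+17z [ 0.562  -0.039   0.0888]
p3 c [ 0.5601 -0.1225  0.1149] n [0.947 0.074 0.312] lean 18.2 yaw 4.5 y pct [-0.0465  0.0442] z [-0.0618  0.0526]
  beadpx 378 -0.015031931166980855
  bead n 343 slope -11.0 len 0.083 right end [ 0.5657 -0.1641  0.1079] left end [ 0.5642 -0.0825  0.0929]
  dot [ 0.5695 -0.0858  0.0777] dot+17z [ 0.5642 -0.0862  0.0938]
```

```bash
python3 - <<'E'
from h import *
plan([0.4419,-0.3144,0.20],D3(np.radians(-102.4)),maxmm=40)
E
```

```text
[[28.7, 20.8, 9.0, 0.1, 0.0, 1.4], [29.2, 20.1, 9.0, 0.1, 0.0, 1.4], [29.7, 19.4, 8.9, 0.1, 0.0, 1.4], [30.2, 18.6, 8.9, 0.1, 0.0, 1.4], [30.6, 17.9, 8.9, 0.1, 0.0, 1.4], [31.1, 17.1, 8.9, 0.1, 0.0, 1.4], [31.5, 16.4, 8.8, 0.1, 0.0, 1.4], [31.9, 15.6, 8.8, 0.1, 0.0, 1.4]]
```

Request:
arm_command(targets=[[29,21,9,0,0,1.4],[29,20,9,0,0,1.4],[30,19,9,0,0,1.4],[30,18.5,9,0,0,1.4],[30.5,18,9,0,0,1.4],[31,17,9,0,0,1.4],[25,13,7,0,0,1.4],[12,6,4,0,0,1.4]])

```text
clock: 3.05
position: [0.4449, -0.3098, 0.2073]
tool_rot: [3.136, -0.008, -1.807]
force: [0.1, 1.1, 0.2]
grip_width: 0.0852
```

Request:
arm_command(targets=[[0,0,0,0,0,0],[0,0,0,0,0,0]])

```text
clock: 3.25
position: [0.4426, -0.3126, 0.2076]
tool_rot: [3.135, -0.008, -1.813]
force: [1.3, 0.6, -0.1]
grip_width: 0.0855
```

```bash
python3 - <<'E'
from h import *
from stand import stand
err([0.4419,-0.3144,0.20],D3(np.radians(-102.4)))
f=grab("wrist","w_stand2",1.5); stand(f,np.array([0.445,-0.314]))
f=grab("scene","scene1"); stand(f,np.array([0.445,-0.314]))
E
```

```text
pos err mm [0.7 1.8 7.6] rot deg [-0.36  0.48  1.48]
stand [ 0.4413 -0.3144] [0.0988 0.1683] yaw deg -12.46
orange in stand frame pct [[-0.0405, -0.0155, -0.0207], [0.0254, 0.0019, 0.0276], [0.0804, 0.0565, 0.2582]]
stand [ 0.4454 -0.3112] [0.0987 0.1722] yaw deg -12.46
orange in stand frame pct [[-0.0479, -0.014, -0.0346], [-0.0037, 0.0003, 0.0122], [0.0613, 0.0121, 0.0439]]
```

View pics/w_stand2.png

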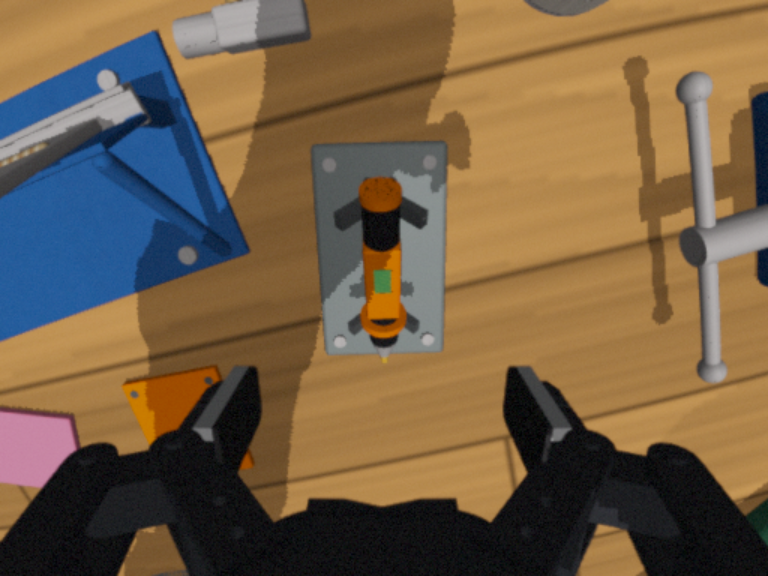

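```bash
python3 - <<'E'
from h import *
plan([0.4413,-0.3144,0.073],D3(np.radians(-102.45)),maxmm=20)
E
```

```text
[[0.2, 0.1, 19.2, 0.0, -0.1, -0.2], [0.3, 0.1, 19.2, 0.0, -0.1, -0.2], [0.3, 0.1, 19.2, 0.0, -0.1, -0.2], [0.3, 0.1, 19.2, 0.0, -0.1, -0.2], [0.3, 0.1, 19.2, 0.0, -0.1, -0.2], [0.4, 0.2, 19.2, 0.0, -0.1, -0.2], [0.4, 0.2, 19.2, 0.0, -0.1, -0.2]]
```

Request:
arm_command(targets=[[0.3,0.1,19,0,0,-0.2],[0.3,0.1,19,0,-0.1,-0.2],[0.3,0.1,19,0,-0.1,-0.2],[0.3,0.1,19,0,-0.1,-0.2],[0.3,0.1,19,0,-0.1,-0.2],[0.4,0.2,19,0,-0.1,-0.2],[0.4,0.2,14,0,-0.1,-0.2],[0,0,3,0,0,0]])

```text
clock: 4.15
position: [0.45, -0.3073, 0.0745]
tool_rot: [-3.14, 0.004, -1.77]
force: [0.2, 0.4, 0.4]
grip_width: 0.0852
```

```bash
python3 - <<'E'
from h import *
err([0.4413,-0.3144,0.073],D3(np.radians(-102.45)))
plan([0.4413,-0.3144,0.073],D3(np.radians(-102.45)))
E
```

```text
pos err mm [8.7 7.1 1.5] rot deg [ 0.09 -0.25 -1.04]
[[8.7, 7.2, 1.5, -0.1, 0.2, 1.0]]
```

Request:
arm_command(targets=[[4,4,1,0,0,0.4],[4,3,1,0,0,0.4],[0,0,0,0,0,0],[0,0,0,0,0,0]])

```text
clock: 4.55
position: [0.4421, -0.3143, 0.074]
tool_rot: [-3.138, 0.004, -1.784]
force: [-0.5, -0.4, 0.2]
grip_width: 0.0856
```

```bash
python3 - <<'E'
from h import *
err([0.4413,-0.3144,0.073],D3(np.radians(-102.45)))
E
```

```text
pos err mm [0.8 0.1 1. ] rot deg [ 0.21 -0.21 -0.21]
```

Close the gripper.

Request:
arm_command(targets=[[0,0,0,0,0,0],[0,0,0,0,0,0],[0,0,0,0,0,0],[0,0,0,0,0,0],[0,0,0,0,0,0],[0,0,0,0,0,0],[0,0,0,0,0,0],[0,0,0,0,0,0]], grip=0, grip_force=60)

```text
clock: 5.35
position: [0.4428, -0.3141, 0.0753]
tool_rot: [-3.136, 0.004, -1.784]
force: [0.0, 0.3, 2.1]
grip_width: 0.0208
```

Request:
arm_command(targets=[[0,0,-5,0,0,0],[0,0,-10,0,0,0],[0,0,-15,0,0,0],[0,0,-20,0,0,0],[0,0,-25,0,0,0],[0,0,-25,0,0,0],[0,0,-15,0,0,0],[0,0,-10,0,0,0]])

```text
clock: 6.15
position: [0.441, -0.314, 0.2081]
tool_rot: [-3.138, 0.004, -1.784]
force: [-0.5, 0.2, -0.8]
grip_width: 0.0209
```

```bash
python3 - <<'E'
from h import *
print(bot.observe())
f=grab("wrist","w_held",1.5); g=grab("scene","scene_held"); p=proj(g,[T()[:3,3]])[0].astype(int); print(p)
u,v=p; cv2.imwrite("pics/sh.png",cv2.resize(g["color"][v-50:v+60,u-70:u+70,::-1],None,fx=4,fy=4,interpolation=cv2.INTER_CUBIC))
E
```

```text
{'clock': 6.15, 'qpos': array([ 0.571722  ,  0.43817616, -0.0793908 ,  1.86168774,  0.03856241,
        0.84074965, -1.30986852]), 'qd': array([ 0.00597754, -0.15257476, -0.0034351 , -0.0969004 , -0.02248489,
        0.23808264,  0.02015813]), 'joint_efforts': array([-4.14780958e-02, -7.97778225e+01,  9.41236652e-01, -3.24970400e+01,
        2.60338769e-02, -4.03399570e-01, -3.08310776e-02]), 'position': array([ 0.44099779, -0.31404005,  0.20812636]), 'tool_rot': array([-3.13774658,  0.00400011, -1.78402044]), 'force': array([-0.54586547,  0.1826537 , -0.801965  ]), 'moment': array([-0.02537836, -0.05453843,  0.04349542]), 'grip_width': 0.02092885967597975}
[137 143]
```

View pics/w_held.png

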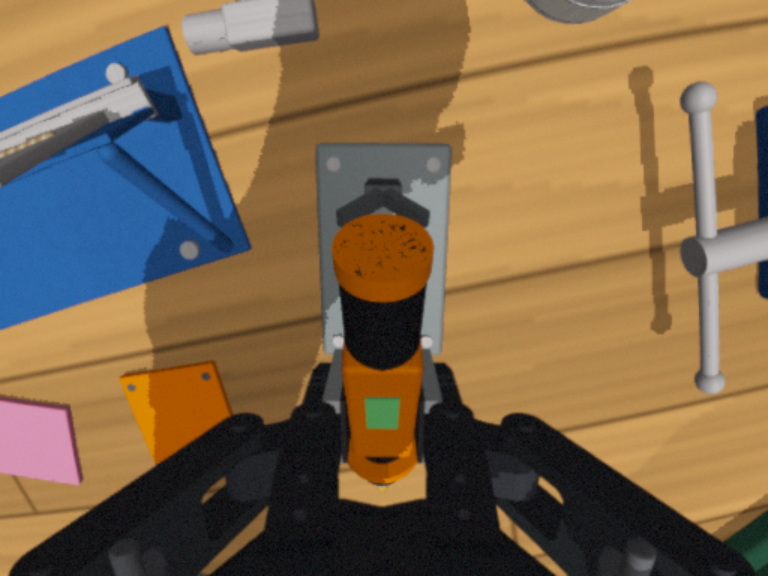

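```bash
python3 - <<'E'
from h import *
f=load("w_held"); 
def pt(L): return proj(f,(f["T"]@np.array([*L,1]))[:3])[0]*1.5
c,s=np.cos(np.pi/6),np.sin(np.pi/6)
g=np.array([0,.0014,.0003])
for n,t in (("tip",-.095),("tail",.07),("grip",0)): print(n,pt(g+np.array([0,-c*t,-s*t])))
P=full(f); hsv=cv2.cvtColor(f["color"],cv2.COLOR_RGB2HSV); H,S,V=[hsv[...,i] for i in range(3)]
m=(H<16)&(S>150)&(V>60); m[:140]=0;m[205:]=0; m[:,:215]=0;m[:,295:]=0
q=(np.linalg.inv(f["T"])@np.c_[P[m],np.ones(m.sum())].T).T[:,:3]; q=q[q[:,2]<-0.01]
print("tail disc tool", q.mean(0).round(4), np.linalg.svd(q-q.mean(0),full_matrices=False)[2][2])
m=(H<16)&(S>150)&(V>60); m[:240]=0;m[300:]=0; m[:,:236]=0;m[:,275:]=0
q=(np.linalg.inv(f["T"])@np.c_[P[m],np.ones(m.sum())].T).T[:,:3]; q=q[abs(q[:,2])<0.03]
d=np.linalg.svd(q-q.mean(0),full_matrices=False)[2]; print("top face", q.mean(0).round(4), d.round(3).tolist(),len(q))
cv2.imwrite("pics/tip.png",cv2.resize(f["color"][290:345,215:300,::-1],None,fx=7,fy=7,interpolation=cv2.INTER_CUBIC))
E
```

```text
tip [380.09802566 484.03663657]
tail [378.74581955 243.08213102]
grip [379.59230363 396.41355965]
tail disc tool [ 0.0007 -0.0568 -0.037 ] [ 0.00411928 -0.96943819 -0.24530111]
top face [ 0.001  -0.0041 -0.0158] [[0.006, -0.871, -0.491], [-1.0, -0.005, -0.002], [-0.001, 0.491, -0.871]] 1474
```

View pics/tip.png

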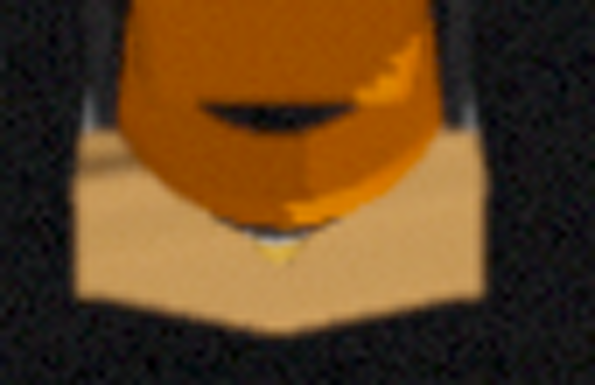

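```bash
cat > seam.py <<'E'
from h import *
n=np.array([0.9475,0.0745,0.3113]); n/=np.linalg.norm(n); yv=np.cross([0,0,1],n); yv/=np.linalg.norm(yv); zv=np.cross(n,yv)
TIP=np.array([0.001,0.0867,0.0478])
RS=D3(np.radians(-85.5))
a2,a3=np.radians(16),np.radians(11)
S2=np.array([.562,-.039,.0888]); d2=np.cos(a2)*yv+np.sin(a2)*zv
S3=np.array([.5642,-.0862,.0937]); d3=-np.cos(a3)*yv+np.sin(a3)*zv
def tgt(k,s,off): # s along seam m, off clear of face (neg = pressed)
    S,d=(S2,d2) if k==2 else (S3,d3)
    return S+d*s+n*off-RS@TIP
def where(k):  # current tip in seam frame from measured pose
    S,d=(S2,d2) if k==2 else (S3,d3)
    M=T(); x=M[:3,3]+M[:3,:3]@TIP-S; c=np.cross(n,d); o=bot.observe()
    print("along %.1f across(up) %.1f off %.1f mm"%(x@d*1000,x@c*1000*np.sign(c[2]),x@n*1000),"F.n %.2f"%(o["force"]@n),o["force"].round(1),"rot",np.degrees(Ro.from_matrix(RS.T@M[:3,:3]).as_rotvec()).round(1),"M",o["moment"].round(2),"t",o["clock"])
E
python3 - <<'E'
from seam import *
A=np.array([.70,-.30,.22]); plan(A,RS,maxmm=40)
M=np.eye(4);M[:3,:3]=RS;M[:3,3]=A; B=tgt(2,0,.03); print(B); plan(B,RS,maxmm=40,start=M)
E
```

```text
[[-9.8, -35.7, -1.5, 0.0, 0.0, -2.4], [-8.3, -36.1, -1.6, 0.0, 0.0, -2.4], [-6.8, -36.4, -1.6, 0.0, 0.0, -2.4], [-5.3, -36.6, -1.6, 0.0, 0.0, -2.4], [-3.8, -36.8, -1.6, 0.0, 0.0, -2.4], [-2.2, -36.9, -1.7, 0.0, 0.0, -2.4], [-0.7, -37.0, -1.7, 0.0, 0.0, -2.4]]
[ 0.67677623 -0.02896592  0.145938  ]
[[-34.0, 0.2, 9.3, 0.0, 0.0, 0.0], [-34.0, 0.2, 9.3, 0.0, 0.0, 0.0], [-34.0, 0.2, 9.3, 0.0, 0.0, 0.0], [-34.0, 0.2, 9.3, 0.0, 0.0, 0.0], [-34.0, 0.2, 9.3, 0.0, 0.0, 0.0], [-34.0, 0.2, 9.3, 0.0, 0.0, 0.0], [-34.0, 0.2, 9.3, 0.0, 0.0, 0.0], [-34.0, 0.2, 9.3, 0.0, 0.0, 0.0]]
```

Request:
arm_command(targets=[[-10,-36,-2,0,0,-2.4],[-8,-36,-2,0,0,-2.4],[-7,-36,-2,0,0,-2.4],[-5,-37,-2,0,0,-2.4],[-4,-37,-2,0,0,-2.4],[-2,-37,-2,0,0,-2.4],[-1,-37,-2,0,0,-2.4],[0,0,0,0,0,0]])

```text
clock: 7.05
position: [0.7059, -0.2975, 0.2137]
tool_rot: [3.137, 0.007, -1.482]
force: [0.4, 0.7, -2.9]
grip_width: 0.0211
```

```bash
python3 - <<'E'
from seam import *
plan(tgt(2,0,.035),RS,maxmm=40)
E
```

```text
[[-38.5, 0.0, 9.7, 0.0, 0.1, 0.1], [-38.5, 0.1, 9.7, 0.0, 0.1, 0.1], [-38.5, 0.1, 9.7, 0.0, 0.1, 0.1], [-38.5, 0.2, 9.6, 0.0, 0.1, 0.1], [-38.5, 0.3, 9.6, 0.0, 0.1, 0.1], [-38.6, 0.3, 9.5, 0.0, 0.1, 0.1], [-38.6, 0.4, 9.5, 0.0, 0.1, 0.1]]
```

Request:
arm_command(targets=[[-38,0,8,0,0.1,0.1],[-38,0,9,0,0.1,0.1],[-38,0,9,0,0.1,0.1],[-38,0,9,0,0.1,0.1],[-38,0,9,0,0.1,0.1],[-30,0,8,0,0.1,0.1],[-15,0,4,0,0,0],[0,0,0,0,0,0]])

```text
clock: 7.85
position: [0.6796, -0.0561, 0.1448]
tool_rot: [3.124, -0.002, -1.495]
force: [-0.7, 0.1, -1.3]
grip_width: 0.0212
```

```bash
python3 - <<'E'
from seam import *
where(2); plan(tgt(2,0,.02),RS,maxmm=40)
E
```

```text
along -25.9 across(up) 7.9 off 30.0 mm F.n -1.10 [-0.7  0.1 -1.3] rot [-1.   0.1  0.2] M [ 0.01 -0.02  0.03] t 7.85
[[-27.2, 10.2, 2.2, 1.0, -0.1, -0.2]]
```

Request:
arm_command(targets=[[-7,2,0.5,0.3,0,0],[-7,3,0.5,0.3,0,0],[-7,3,0.5,0.3,0,0],[-6,2,0.5,0,0,0],[0,0,0,0,0,0],[0,0,0,0,0,0]])

```text
clock: 8.45
position: [0.6665, -0.0335, 0.143]
tool_rot: [3.141, -0.004, -1.501]
force: [-0.9, -0.1, -1.5]
grip_width: 0.0211
```

```bash
python3 - <<'E'
from seam import *
where(2); plan(tgt(2,0,.008),RS,maxmm=3)
f=grab("wrist","w_tip2"); print((proj(f,(f["T"]@np.r_[TIP,1])[:3])),proj(f,S2),proj(f,S2+d2*.072))
cv2.imwrite("pics/t2.png",cv2.resize(f["color"][170:345,130:330,::-1],None,fx=4,fy=4,interpolation=cv2.INTER_CUBIC)[:600])
E
```

```text
along -2.9 across(up) 1.4 off 19.0 mm F.n -1.27 [-0.9 -0.1 -1.5] rot [-0.   0.2  0.5] M [-0.03 -0.03 -0.04] t 8.45
[[-0.9, 2.6, 1.0, 0.0, -0.1, -0.1], [-0.9, 2.6, 1.0, 0.0, -0.1, -0.1], [-0.9, 2.6, 1.0, 0.0, -0.1, -0.1], [-0.9, 2.6, 1.0, 0.0, -0.1, -0.1]]
[[254.82172853 325.57041999]] [[251.04754348 336.82830569]] [[161.20966328 361.43397067]]
```

View pics/t2.png

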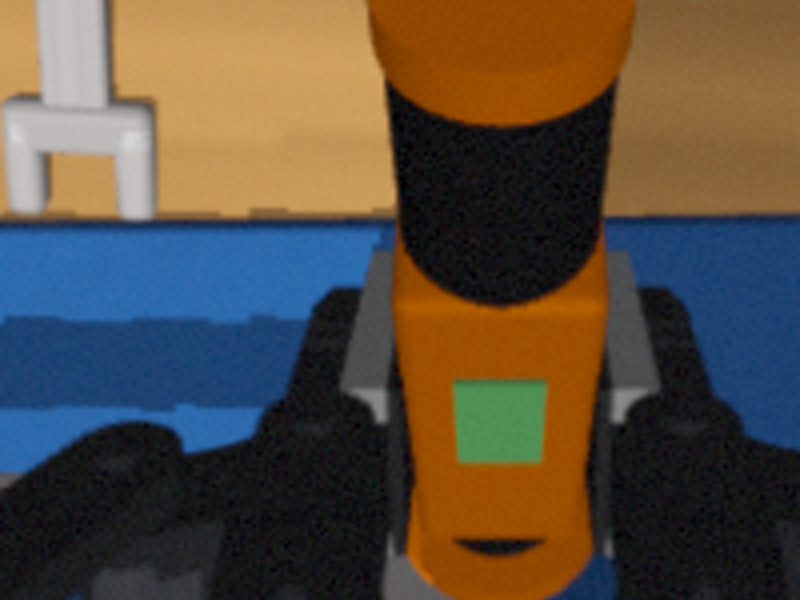

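```bash
python3 - <<'E'
from seam import *
f=load("w_tip2") if 0 else None
f=grab("wrist","w_tip2b")
a=cv2.resize(f["color"][300:365,205:305,::-1],None,fx=6,fy=6,interpolation=cv2.INTER_CUBIC)
print(proj(f,(f["T"]@np.r_[TIP,1])[:3]),proj(f,S2))
def cr(n):
    g=grab(n); u,v=proj(g,S2)[0].astype(int); return cv2.resize(g["color"][v-18:v+17,u-25:u+25,::-1],None,fx=6,fy=6,interpolation=cv2.INTER_CUBIC)
b=np.hstack([cr("scene"),cr("side")])
cv2.imwrite("pics/t3.png",np.vstack([a,b])); print(a.shape,b.shape)
E
```

```text
[[254.82181686 325.57032845]] [[251.08961421 336.88988268]]
(390, 600, 3) (210, 600, 3)
```

View pics/t3.png

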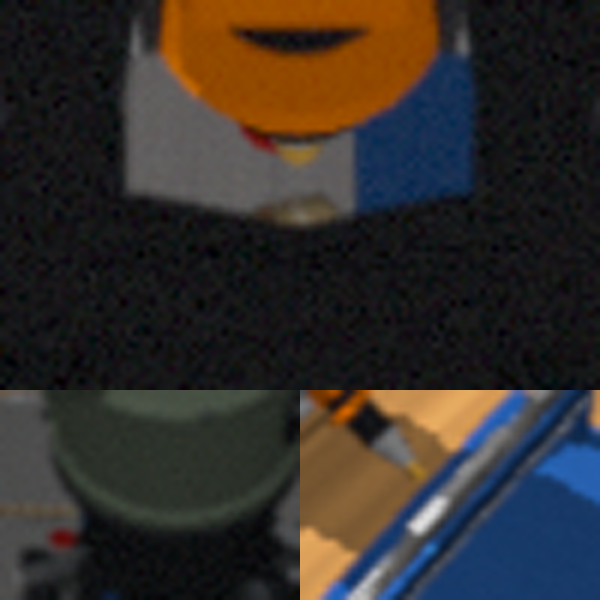

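Request:
arm_command(targets=[[-1,2.6,1,0,0,0],[-1,2.6,1,0,0,0],[-1,2.6,1,0,0,0],[-1,2.6,1,0,0,0],[0,0,0,0,0,0]])

```text
clock: 9.15
position: [0.6548, -0.0304, 0.1381]
tool_rot: [3.141, -0.004, -1.502]
force: [0.2, -0.1, -1.6]
grip_width: 0.0212
```

```bash
python3 - <<'E'
from seam import *
where(2); plan(tgt(2,.001,-.003),RS,maxmm=2)
E
```

```text
along 0.8 across(up) -0.7 off 6.6 mm F.n -0.29 [ 0.2 -0.1 -1.6] rot [-0.1  0.2  0.5] M [ 0.04  0.01 -0.01] t 9.15
[[-0.1, 1.9, 0.4, 0.0, 0.0, -0.1], [-0.1, 1.9, 0.4, 0.0, 0.0, -0.1], [-0.1, 1.9, 0.4, 0.0, 0.0, -0.1], [-0.1, 1.9, 0.4, 0.0, 0.0, -0.1], [-0.1, 1.9, 0.4, 0.0, 0.0, -0.1]]
```

Request:
arm_command(targets=[[0,1.9,0.4,0,0,0],[0,1.9,0.4,0,0,0],[0,1.9,0.4,0,0,0],[0,1.9,0.4,0,0,0],[0,0.8,0.2,0,0,0],[0,0,0,0,0,0]])

```text
clock: 9.75
position: [0.6459, -0.031, 0.1364]
tool_rot: [3.141, -0.004, -1.502]
force: [0.6, 0.0, -1.6]
grip_width: 0.0213
```

```bash
python3 - <<'E'
from seam import *
for i in range(4):
    where(2); f=grab("wrist","w_c2")
a=cv2.resize(f["color"][300:350,215:295,::-1],None,fx=7,fy=7,interpolation=cv2.INTER_CUBIC)
cv2.imwrite("pics/t4.png",a)
g=grab("side","side_c2")
E
```

```text
along 1.1 across(up) 0.3 off -2.3 mm F.n 0.05 [ 0.6  0.  -1.6] rot [-0.   0.2  0.5] M [ 0.07 -0.22 -0.03] t 9.75
along 1.1 across(up) 0.3 off -2.3 mm F.n 0.31 [ 0.9  0.1 -1.8] rot [-0.   0.2  0.5] M [ 0.04 -0.21  0.02] t 9.8
along 1.1 across(up) 0.3 off -2.3 mm F.n 0.91 [ 1.2 -0.8 -0.6] rot [-0.   0.2  0.5] M [ 0.05 -0.14 -0.06] t 9.85
along 1.1 across(up) 0.3 off -2.2 mm F.n -0.27 [ 0.   0.8 -1.1] rot [-0.   0.2  0.5] M [ 0.02 -0.17 -0.02] t 9.9
```

View pics/t4.png

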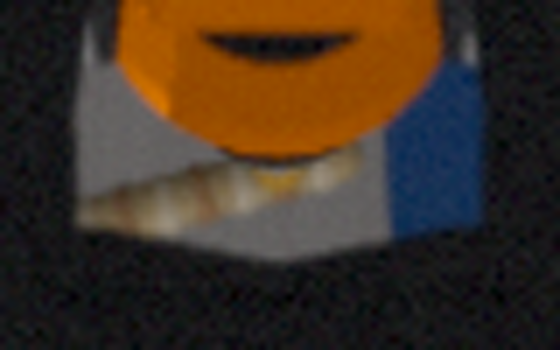

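```bash
python3 - <<'E'
from seam import *
plan(tgt(2,.024,-.004),RS,maxmm=3.1)
E
```

```text
[[-2.8, 0.5, -0.7, 0.0, 0.0, -0.1], [-2.8, 0.5, -0.7, 0.0, 0.0, -0.1], [-2.8, 0.5, -0.7, 0.0, 0.0, -0.1], [-2.8, 0.5, -0.7, 0.0, 0.0, -0.1], [-2.8, 0.5, -0.7, 0.0, 0.0, -0.1], [-2.8, 0.5, -0.7, 0.0, 0.0, -0.1], [-2.8, 0.4, -0.7, 0.0, 0.0, -0.1], [-2.8, 0.4, -0.7, 0.0, 0.0, -0.1]]
```

Request:
arm_command(targets=[[0.8,0.6,0.4,0,0,0],[0.8,0.5,0.3,0,0,0],[0.8,0.5,0.3,0,0,0],[0,0,0,0,0,0],[0,0,0,0,0,0]])

```text
clock: 10.5
position: [0.6447, -0.0336, 0.1353]
tool_rot: [3.142, -0.004, -1.502]
force: [1.1, 0.7, -1.2]
grip_width: 0.0211
```

```bash
python3 - <<'E'
from seam import *
where(2); plan(tgt(2,.022,-.004),RS,maxmm=3.1)
E
```

```text
along -1.4 across(up) 0.4 off -4.1 mm F.n 0.74 [ 1.1  0.7 -1.2] rot [-0.   0.2  0.5] M [ 0.11 -0.23 -0.06] t 10.5
[[-2.9, 0.3, -0.7, 0.0, 0.0, -0.1], [-2.9, 0.3, -0.7, 0.0, 0.0, -0.1], [-2.9, 0.2, -0.7, 0.0, 0.0, -0.1], [-2.9, 0.2, -0.7, 0.0, 0.0, -0.1], [-2.9, 0.2, -0.7, 0.0, 0.0, -0.1], [-2.9, 0.2, -0.7, 0.0, 0.0, -0.1], [-2.9, 0.2, -0.7, 0.0, 0.0, -0.1], [-2.9, 0.2, -0.7, 0.0, 0.0, -0.1]]
```

Request:
arm_command(targets=[[-2,0.2,-0.5,0,0,0],[-2.9,0.2,-0.7,0,0,0],[-2.9,0.2,-0.7,0,0,0],[-2.9,0.2,-0.7,0,0,0],[-2.9,0.2,-0.7,0,0,0],[-2.9,0.2,-0.7,0,0,0]])

```text
clock: 11.1
position: [0.6422, -0.0163, 0.1396]
tool_rot: [-3.142, -0.004, -1.502]
force: [0.2, -1.7, -1.6]
grip_width: 0.0214
```

```bash
python3 - <<'E'
from seam import *
where(2); plan(tgt(2,.038,-.004),RS,maxmm=3.1)
E
```

```text
along 16.5 across(up) -0.1 off -3.8 mm F.n -0.40 [ 0.2 -1.7 -1.6] rot [0.  0.2 0.5] M [-0.15 -0.24  0.01] t 11.1
[[-2.6, 0.3, -0.7, 0.0, 0.0, -0.1], [-2.6, 0.3, -0.7, 0.0, 0.0, -0.1], [-2.6, 0.3, -0.7, 0.0, 0.0, -0.1], [-2.6, 0.3, -0.7, 0.0, 0.0, -0.1], [-2.6, 0.3, -0.7, 0.0, 0.0, -0.1], [-2.6, 0.3, -0.7, 0.0, 0.0, -0.1], [-2.6, 0.3, -0.7, 0.0, 0.0, -0.1], [-2.6, 0.3, -0.7, 0.0, 0.0, -0.1]]
```

Tracking well (17.9 mm in 0.6 s).

Request:
arm_command(targets=[[-2.8,0.3,-0.7,0,0,0],[-2.8,0.2,-0.7,0,0,0],[-2.8,0.3,-0.7,0,0,0],[-2.8,0.2,-0.7,0,0,0],[-2.8,0.3,-0.7,0,0,0],[-2.8,0.2,-0.7,0,0,0],[-2.8,0.3,-0.7,0,0,0],[-2.8,0.2,-0.7,0,0,0]])

```text
clock: 11.9
position: [0.6383, 0.0081, 0.1457]
tool_rot: [-3.142, -0.004, -1.501]
force: [1.0, 0.2, -1.9]
grip_width: 0.0215
```

```bash
python3 - <<'E'
from seam import *
where(2); plan(tgt(2,.064,-.004),RS,maxmm=3.1); f=grab("wrist","w_c2m")
E
```

```text
along 41.9 across(up) -0.8 off -3.8 mm F.n 0.35 [ 1.   0.2 -1.9] rot [-0.   0.3  0.5] M [-0.13 -0.31 -0.01] t 11.9
[[-2.7, 0.3, -0.8, 0.0, 0.0, -0.1], [-2.7, 0.3, -0.8, 0.0, 0.0, -0.1], [-2.7, 0.3, -0.8, 0.0, 0.0, -0.1], [-2.7, 0.3, -0.8, 0.0, 0.0, -0.1], [-2.7, 0.3, -0.8, 0.0, 0.0, -0.1], [-2.7, 0.3, -0.8, 0.0, 0.0, -0.1], [-2.7, 0.3, -0.8, 0.0, 0.0, -0.1], [-2.7, 0.3, -0.8, 0.0, 0.0, -0.1]]
```

Request:
arm_command(targets=[[-2.7,0.2,-0.8,0,0,0],[-2.7,0.3,-0.8,0,0,0],[-2.7,0.2,-0.8,0,0,0],[-2.7,0.3,-0.8,0,0,0],[-2.7,0.2,-0.8,0,0,0],[-2.7,0.3,-0.8,0,0,0],[-2.7,0.2,-0.8,0,0,0],[-2.7,0.3,-0.8,0,0,0]])

```text
clock: 12.75
position: [0.6345, 0.0317, 0.1526]
tool_rot: [-3.142, -0.004, -1.501]
force: [1.4, 0.5, -1.6]
grip_width: 0.0214
```

```bash
python3 - <<'E'
from seam import *
where(2); plan(tgt(2,.073,-.004),RS,maxmm=3.1); f=grab("wrist","w_c2e")
a=[cv2.resize(load(k)["color"][300:350,215:295,::-1],None,fx=7,fy=7,interpolation=cv2.INTER_CUBIC)[:300] for k in("w_c2m","w_c2e")]
cv2.imwrite("pics/t5.png",np.vstack(a))
E
```

```text
along 66.8 across(up) -0.5 off -3.5 mm F.n 0.89 [ 1.4  0.5 -1.6] rot [0.  0.2 0.5] M [-0.12 -0.26  0.1 ] t 12.75
[[-2.1, 0.4, -0.6, 0.0, -0.1, -0.2], [-2.1, 0.4, -0.6, 0.0, -0.1, -0.2], [-2.1, 0.4, -0.6, 0.0, -0.1, -0.2]]
```

View pics/t5.png

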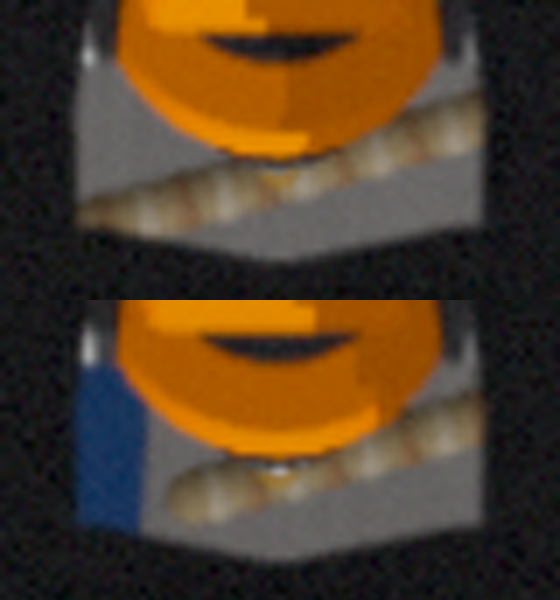

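Request:
arm_command(targets=[[-2.1,0.3,-0.6,0,0,0],[-2.1,0.3,-0.6,0,0,0],[-1.5,0.2,-0.4,0,0,0],[0,0,0,0,0,0],[0,0,0,0,0,0]])

```text
clock: 13.3
position: [0.6331, 0.0387, 0.1545]
tool_rot: [-3.141, -0.004, -1.501]
force: [0.7, 0.2, -1.1]
grip_width: 0.0212
```

```bash
python3 - <<'E'
from seam import *
where(2); M=T(); A=tgt(2,.072,.03); plan(A,RS,maxmm=5)
M=np.eye(4);M[:3,:3]=RS;M[:3,3]=A; plan(tgt(3,0,.03),RS,maxmm=30,start=M)
E
```

```text
along 74.2 across(up) -0.5 off -3.7 mm F.n 0.37 [ 0.7  0.2 -1.1] rot [0.  0.2 0.5] M [-0.05 -0.19 -0.02] t 13.3
[[0.2, -4.6, -1.5, 0.0, 0.0, -0.1], [0.2, -4.6, -1.5, 0.0, 0.0, -0.1], [0.2, -4.6, -1.5, 0.0, 0.0, -0.1], [0.2, -4.6, -1.5, 0.0, 0.0, -0.1], [0.2, -4.6, -1.5, 0.0, 0.0, -0.1], [0.2, -4.6, -1.5, 0.0, 0.0, -0.1], [0.2, -4.6, -1.5, 0.0, 0.0, -0.1]]
[[29.1, -1.2, 3.5, 0.0, 0.0, 0.0], [29.1, -1.2, 3.5, 0.0, 0.0, 0.0], [29.1, -1.2, 3.5, 0.0, 0.0, 0.0], [29.1, -1.2, 3.5, 0.0, 0.0, 0.0]]
```

Request:
arm_command(targets=[[0,-4,-1.5,0,0,0],[0,-4.6,-1.5,0,0,0],[0,-6,-2,0,0,0],[0,-6,-2,0,0,0],[0,-6,-2,0,0,0],[0,-6,-2,0,0,0],[15,0,2,0,0,0],[25,0,4,0,0,0]])

```text
clock: 14.1
position: [0.6721, 0.0036, 0.1607]
tool_rot: [-3.141, -0.002, -1.496]
force: [0.9, -0.0, -2.0]
grip_width: 0.0212
```

Request:
arm_command(targets=[[30,0,4,0,0,0],[27,0,4,0,0,0],[15,0,2,0,0,0],[0,0,0,0,0,0],[0,0,0,0,0,0]])

```text
clock: 14.6
position: [0.6773, -0.0769, 0.1495]
tool_rot: [3.14, -0.004, -1.501]
force: [-0.3, 0.5, -1.0]
grip_width: 0.021
```

```bash
python3 - <<'E'
from seam import *
where(3); plan(tgt(3,0.,.008),RS,maxmm=4)
E
```

```text
along -0.1 across(up) -0.6 off 27.9 mm F.n -0.56 [-0.3  0.5 -1. ] rot [-0.1  0.2  0.5] M [ 0.02  0.01 -0.04] t 14.6
[[-0.1, 3.8, 1.1, 0.0, 0.0, -0.1], [-0.1, 3.8, 1.1, 0.0, 0.0, -0.1], [-0.1, 3.8, 1.1, 0.0, 0.0, -0.1], [-0.1, 3.8, 1.1, 0.0, 0.0, -0.1], [-0.1, 3.8, 1.1, 0.0, 0.0, -0.1]]
```

Request:
arm_command(targets=[[0,3.5,1.1,0,0,0],[0,3.5,1.1,0,0,0],[0,3.5,1.1,0,0,0],[0,3.5,1.1,0,0,0],[0,3.5,1.1,0,0,0],[0,0,0,0,0,0]])

```text
clock: 15.2
position: [0.6582, -0.0735, 0.1441]
tool_rot: [3.141, -0.002, -1.496]
force: [-0.7, 0.0, -0.9]
grip_width: 0.021
```

```bash
python3 - <<'E'
from seam import *
where(3); plan(tgt(3,0.,-.004),RS,maxmm=2); f=grab("wrist","w_c3")
cv2.imwrite("pics/t6.png",cv2.resize(f["color"][300:350,215:295,::-1],None,fx=7,fy=7,interpolation=cv2.INTER_CUBIC))
E
```

```text
along -4.4 across(up) 0.9 off 8.4 mm F.n -0.93 [-0.7  0.  -0.9] rot [-0.   0.1  0.2] M [-0.05 -0.05  0.01] t 15.2
[[0.6, 1.7, 0.6, 0.0, 0.0, 0.0], [0.6, 1.7, 0.6, 0.0, 0.0, 0.0], [0.6, 1.7, 0.6, 0.0, 0.0, 0.0], [0.6, 1.7, 0.6, 0.0, 0.0, 0.0], [0.6, 1.7, 0.6, 0.0, 0.0, 0.0], [0.6, 1.7, 0.5, 0.0, 0.0, 0.0], [0.6, 1.7, 0.5, 0.0, 0.0, 0.0]]
```

View pics/t6.png

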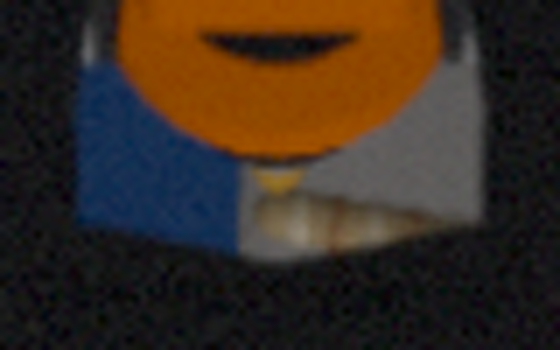

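Request:
arm_command(targets=[[2,1,0.6,0,0,0],[2,1,0.6,0,0,0],[0,1.7,0.6,0,0,0],[0,1.7,0.5,0,0,0],[0,1.7,0.5,0,0,0],[0,1.7,0.4,0,0,0],[0,1.5,0.4,0,0,0],[0,0,0,0,0,0]])

```text
clock: 16.05
position: [0.6481, -0.0788, 0.1404]
tool_rot: [-3.141, -0.002, -1.496]
force: [1.8, -0.2, -1.6]
grip_width: 0.0209
```

```bash
python3 - <<'E'
from seam import *
where(3); plan(tgt(3,0.,-.004),RS,maxmm=2)
E
```

```text
along -0.1 across(up) -0.3 off -2.7 mm F.n 1.17 [ 1.8 -0.2 -1.6] rot [0.  0.1 0.2] M [-0.04 -0.17  0.05] t 16.05
[[-0.2, 1.3, 0.2, 0.0, -0.1, -0.2]]
```

Request:
arm_command(targets=[[0,1.3,0.2,0,0,0],[0,0,0,0,0,0],[0,0,0,0,0,0]])

```text
clock: 16.35
position: [0.6471, -0.0788, 0.1404]
tool_rot: [-3.14, -0.002, -1.496]
force: [1.4, 0.1, -1.7]
grip_width: 0.0209
```

```bash
python3 - <<'E'
from seam import *
where(3); plan(tgt(3,0.022,-.004),RS,maxmm=2.9)
E
```

```text
along -0.1 across(up) -0.0 off -3.6 mm F.n 0.77 [ 1.4  0.1 -1.7] rot [0.1 0.1 0.2] M [ 0.   -0.19  0.07] t 16.35
[[2.7, 0.2, -0.5, 0.0, 0.0, 0.0], [2.7, 0.2, -0.5, 0.0, 0.0, 0.0], [2.7, 0.2, -0.5, 0.0, 0.0, 0.0], [2.7, 0.2, -0.5, 0.0, 0.0, 0.0], [2.7, 0.2, -0.5, 0.0, 0.0, 0.0], [2.7, 0.2, -0.5, 0.0, 0.0, 0.0], [2.7, 0.2, -0.5, 0.0, 0.0, 0.0], [2.7, 0.2, -0.5, 0.0, 0.0, 0.0]]
```

Request:
arm_command(targets=[[2,0.2,-0.4,0,0,0],[2.7,0.2,-0.5,0,0,0],[2.7,0.2,-0.5,0,0,0],[2.7,0.2,-0.5,0,0,0],[2.7,0.2,-0.5,0,0,0],[2.7,0.2,-0.5,0,0,0],[2.7,0.2,-0.5,0,0,0]])

```text
clock: 17.05
position: [0.6472, -0.0983, 0.1442]
tool_rot: [-3.14, -0.002, -1.496]
force: [1.3, 1.5, -1.1]
grip_width: 0.021
```

```bash
python3 - <<'E'
from seam import *
where(3); plan(tgt(3,0.044,-.004),RS,maxmm=3)
E
```

```text
along 19.7 across(up) 0.2 off -3.8 mm F.n 1.00 [ 1.3  1.5 -1.1] rot [0.1 0.1 0.2] M [ 0.21 -0.26 -0.06] t 17.05
[[2.6, 0.2, -0.4, 0.0, 0.0, 0.0], [2.6, 0.2, -0.4, 0.0, 0.0, 0.0], [2.6, 0.2, -0.4, 0.0, 0.0, 0.0], [2.6, 0.2, -0.4, 0.0, 0.0, 0.0], [2.6, 0.2, -0.4, 0.0, 0.0, 0.0], [2.6, 0.2, -0.4, 0.0, 0.0, 0.0], [2.6, 0.2, -0.4, 0.0, 0.0, 0.0], [2.6, 0.2, -0.4, 0.0, 0.0, 0.0]]
[[2.6, 0.2, -0.4, 0.0, 0.0, 0.0]]
```

Request:
arm_command(targets=[[2.7,0.2,-0.4,0,0,0],[2.7,0.2,-0.4,0,0,0],[2.7,0.2,-0.4,0,0,0],[2.7,0.2,-0.4,0,0,0],[2.7,0.2,-0.4,0,0,0],[2.7,0.2,-0.4,0,0,0],[2.7,0.2,-0.4,0,0,0],[2.7,0.2,-0.4,0,0,0]])

```text
clock: 17.85
position: [0.6473, -0.1219, 0.1477]
tool_rot: [-3.14, -0.002, -1.496]
force: [1.0, 0.1, -1.2]
grip_width: 0.0211
```

```bash
python3 - <<'E'
from seam import *
where(3); plan(tgt(3,0.066,-.004),RS,maxmm=3)
E
```

```text
along 43.6 across(up) -0.5 off -4.4 mm F.n 0.59 [ 1.   0.1 -1.2] rot [0.1 0.1 0.2] M [ 0.19 -0.21 -0.1 ] t 17.85
[[2.7, 0.1, -0.6, 0.0, 0.0, 0.0], [2.7, 0.1, -0.6, 0.0, 0.0, 0.0], [2.7, 0.1, -0.6, 0.0, 0.0, 0.0], [2.7, 0.1, -0.6, 0.0, 0.0, 0.0], [2.7, 0.1, -0.6, 0.0, 0.0, 0.0], [2.7, 0.1, -0.6, 0.0, 0.0, 0.0], [2.7, 0.1, -0.6, 0.0, 0.0, 0.0], [2.7, 0.1, -0.6, 0.0, 0.0, 0.0]]
```

Request:
arm_command(targets=[[2.7,0.1,-0.6,0,0,0],[2.7,0.1,-0.6,0,0,0],[2.7,0.1,-0.6,0,0,0],[2.7,0.1,-0.6,0,0,0],[2.7,0.1,-0.6,0,0,0],[2.7,0.1,-0.6,0,0,0],[2.7,0.1,-0.6,0,0,0]])

```text
clock: 18.55
position: [0.648, -0.1425, 0.1523]
tool_rot: [-3.14, -0.002, -1.496]
force: [-0.3, 1.4, -1.2]
grip_width: 0.0207
```

```bash
python3 - <<'E'
from seam import *
where(3); plan(tgt(3,0.073,-.004),RS,maxmm=3)
E
```

```text
along 64.7 across(up) 0.2 off -3.8 mm F.n -0.53 [-0.3  1.4 -1.2] rot [0.1 0.1 0.2] M [ 0.18 -0.22 -0.08] t 18.55
[[2.7, 0.2, -0.4, 0.0, 0.0, -0.1], [2.7, 0.2, -0.4, 0.0, 0.0, -0.1], [2.7, 0.2, -0.4, 0.0, 0.0, -0.1]]
```

Request:
arm_command(targets=[[2.5,0.2,-0.4,0,0,0],[2.5,0.2,-0.4,0,0,0],[1.5,0.1,-0.2,0,0,0],[0,0,0,0,0,0],[0,0,0,0,0,0],[0,0,0,0,0,0]])

```text
clock: 19.15
position: [0.6479, -0.1502, 0.1535]
tool_rot: [-3.14, -0.002, -1.496]
force: [0.9, -0.6, -1.2]
grip_width: 0.0211
```

```bash
python3 - <<'E'
from seam import *
where(3); f=grab("wrist","w_c3e")
# bead end vs tip in the image
hsv=cv2.cvtColor(f["color"],cv2.COLOR_RGB2HSV); H,S,V=[hsv[...,i] for i in range(3)]
for r in range(318,334,2): print(r,[(int(H[r,u]),int(S[r,u])) for u in range(252,284,2)])
E
```

```text
along 72.5 across(up) -0.0 off -4.1 mm F.n 0.40 [ 0.9 -0.6 -1.2] rot [0.1 0.1 0.2] M [ 0.03 -0.17 -0.02] t 19.15
318 [(15, 255), (15, 255), (14, 255), (15, 255), (15, 255), (15, 255), (15, 255), (15, 255), (5, 129), (121, 94), (108, 178), (107, 201), (109, 170), (109, 187), (106, 191), (109, 181)]
320 [(15, 255), (15, 255), (16, 255), (15, 255), (15, 255), (15, 255), (13, 149), (0, 25), (109, 168), (109, 175), (108, 197), (107, 203), (105, 223), (105, 217), (107, 186), (109, 178)]
322 [(13, 189), (13, 242), (14, 239), (11, 153), (11, 143), (16, 102), (18, 60), (0, 0), (109, 168), (107, 211), (106, 210), (108, 165), (107, 207), (109, 187), (108, 179), (105, 219)]
324 [(17, 83), (14, 49), (19, 118), (19, 75), (20, 93), (18, 90), (20, 80), (150, 3), (108, 183), (108, 185), (107, 183), (106, 209), (108, 186), (106, 207), (106, 187), (105, 198)]
326 [(16, 111), (18, 130), (19, 88), (18, 53), (19, 82), (18, 88), (22, 64), (120, 8), (108, 170), (106, 216), (108, 183), (108, 187), (107, 186), (106, 219), (107, 200), (104, 241)]
328 [(0, 11), (6, 14), (10, 15), (18, 38), (19, 43), (17, 34), (15, 11), (173, 11), (107, 150), (104, 235), (106, 213), (106, 175), (110, 194), (108, 183), (108, 178), (105, 221)]
330 [(45, 5), (23, 11), (10, 8), (12, 13), (170, 8), (170, 8), (150, 3), (150, 5), (109, 149), (109, 180), (110, 187), (106, 187), (105, 191), (104, 229), (107, 196), (106, 222)]
332 [(15, 11), (10, 8), (15, 11), (8, 11), (0, 8), (170, 8), (0, 8), (165, 11), (111, 134), (108, 183), (108, 210), (109, 171), (108, 183), (110, 149), (111, 170), (105, 184)]
```

Request:
arm_command(targets=[[0,-4,-1.5,0,0,0],[0,-4.6,-1.5,0,0,0],[0,-7,-3,0,0,0],[0,-10,-6,0,0,0],[10,-12,-12,0,0,0],[20,-10,-15,0,0,0],[25,0,-15,0,0,0],[25,0,-10,0,0,0]])

```text
clock: 20.0
position: [0.7062, -0.2224, 0.2193]
tool_rot: [3.14, 0.001, -1.489]
force: [-0.0, -0.3, -1.0]
grip_width: 0.0217
```

```bash
python3 - <<'E'
from h import *
A=np.array([.60,-.30,.24]); R=D3(np.radians(-95)); print(T()[:3,3]); plan(A,R,maxmm=35)
M=np.eye(4);M[:3,:3]=R;M[:3,3]=A; plan([.4428,-.3141,.21],D3(np.radians(-102.4)),maxmm=35,start=M)
f=grab("scene","scene2"); 
from stand import stand; stand(f,np.array([.445,-.312]))
E
```

```text
[ 0.70616209 -0.22241947  0.21929862]
[[17.2, 28.0, -5.2, 0.0, 0.0, 2.4], [18.3, 27.3, -5.2, 0.0, 0.0, 2.4], [19.5, 26.5, -5.2, 0.0, 0.0, 2.4], [20.6, 25.6, -5.2, 0.0, 0.0, 2.4]]
[[5.5, 31.1, 6.0, 0.0, 0.0, 1.5], [6.4, 30.9, 6.0, 0.0, 0.0, 1.5], [7.1, 30.7, 6.0, 0.0, 0.0, 1.5], [7.9, 30.6, 6.0, 0.0, 0.0, 1.5], [8.7, 30.3, 6.0, 0.0, 0.0, 1.5]]
stand [ 0.3899 -0.2584] [0.0191 0.0431] yaw deg -9.04Traceback (most recent call last):
  File "<stdin>", line 5, in <module>
  File "stand.py", line 16, in stand
    print("orange in stand frame pct",np.percentile(loc,[1,50,99],axis=0).round(4).tolist())
                                      ~~~~~~~~~~~~~^^^^^^^^^^^^^^^^^^^^^^
    return _quantile_unchecked(
        a, q, axis, out, overwrite_input, method, keepdims, weights)
    return _ureduce(a,
                    func=_quantile_ureduce_func,
    ...<5 lines>...
                    overwrite_input=overwrite_input,
                    method=method)
    r = func(a, **kwargs)
    result = _quantile(arr,
                       quantiles=q,
    ...<2 lines>...
                       out=out,
                       weights=wgt)
    slices_having_nans = np.isnan(arr[-1, ...])
                                  ~~~^^^^^^^^^
IndexError: index -1 is out of bounds for axis 0 with size 0
```

Scene view is blocked by the arm there; I'll move on and look with the wrist camera.

Request:
arm_command(targets=[[17,28,-5,0,0,2.4],[18,27,-5,0,0,2.4],[19,26,-5,0,0,2.4],[20,25,-5,0,0,2.4],[0,0,0,0,0,0]])

```text
clock: 20.55
position: [0.5991, -0.3073, 0.2415]
tool_rot: [-3.141, -0.002, -1.669]
force: [0.4, 0.8, -1.2]
grip_width: 0.0211
```

```bash
python3 - <<'E'
from h import *
from stand import stand
s=bot.observe(); print(s["position"]); f=grab("wrist","w_st3",1.5)
try: stand(f,np.array([.445,-.312]))
except Exception as e: print(e)
plan([.4428,-.3141,.21],D3(np.radians(-102.4)),maxmm=35)
E
```

```text
[ 0.5990866  -0.30732242  0.24149848]
stand [ 0.4913 -0.3534] [0.0444 0.0599] yaw deg -12.21
orange in stand frame pct [[0.0517, 0.0501, 0.1504], [0.0594, 0.0626, 0.1606], [0.0723, 0.0761, 0.1662]]
[[4.7, 31.3, 6.2, 0.0, 0.0, 1.4], [5.5, 31.2, 6.2, 0.0, 0.0, 1.4], [6.2, 31.0, 6.2, 0.0, 0.0, 1.4], [7.0, 30.9, 6.2, 0.0, 0.0, 1.4], [7.7, 30.7, 6.2, 0.0, 0.0, 1.4]]
```

View pics/w_st3.png

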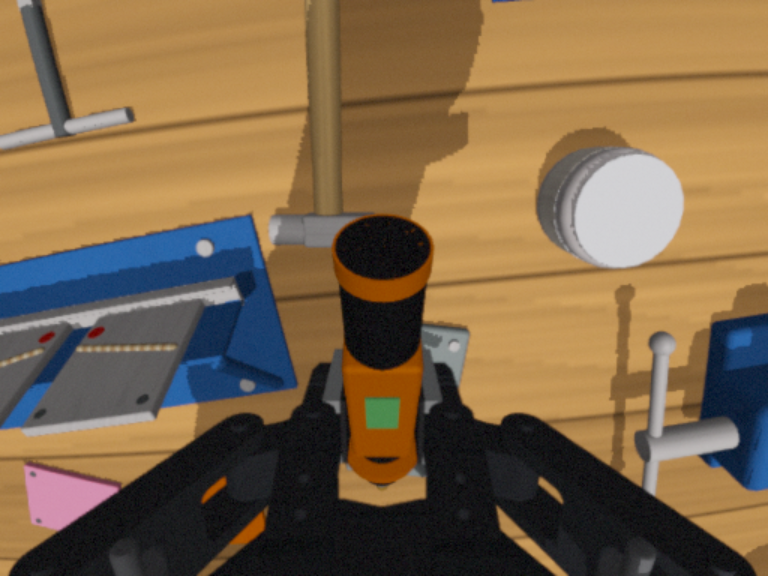

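```bash
python3 - <<'E'
from h import *
f=load("w_st3"); a=np.radians(-12.45); Rz=np.array([[np.cos(a),-np.sin(a)],[np.sin(a),np.cos(a)]])
c=np.array([.4413,-.3144])+Rz@[.085,-.05]; print("expected corner px*1.5",proj(f,[*c,.012])*1.5, "seen",onplane(f,[[468/1.5,330/1.5]],[0,0,.012],[0,0,1]),c)
E
```

```text
expected corner px*1.5 [[470.61560553 330.58017694]] seen [[ 0.51433863 -0.37918547  0.012     ]] [ 0.51352181 -0.38154917]
```

Request:
arm_command(targets=[[5,31,6,0,0,1.4],[5.5,31,6,0,0,1.4],[6,31,6,0,0,1.4],[7,31,6,0,0,1.4],[7,20,6,0,0,1.4],[2,8,2,0,0,0],[0,0,0,0,0,0]])

```text
clock: 21.3
position: [0.4469, -0.3115, 0.2074]
tool_rot: [-3.138, 0.002, -1.782]
force: [-0.3, -0.4, -0.8]
grip_width: 0.021
```

```bash
python3 - <<'E'
from h import *
err([.4428,-.3141,.21],D3(np.radians(-102.4)))
f=grab("wrist","w_st4",1.5)
# stand base outline corners: grey mask left/right edges at far end
P=full(f); hsv=cv2.cvtColor(f["color"],cv2.COLOR_RGB2HSV); H,S,V=[hsv[...,i] for i in range(3)]
m=((abs(P[...,2]-.012)<.007)&(S<90)&(V>60)&(np.linalg.norm(P[...,:2]-[.46,-.315],axis=2)<.12))
uv=np.argwhere(m)[:,::-1]; X=onplane(f,uv,[0,0,.012],[0,0,1])[:,:2]; r=cv2.minAreaRect(X.astype(np.float32)); print(r)
a=np.radians(-12.45); Rz=np.array([[np.cos(a),-np.sin(a)],[np.sin(a),np.cos(a)]]); L=(X-[.4413,-.3144])@Rz
print(np.percentile(L,[0.5,99.5],axis=0))
plan([.4428,-.3141,.100],D3(np.radians(-102.4)),maxmm=20)
E
```

```text
pos err mm [ 4.1  2.6 -2.6] rot deg [ 0.21 -0.14 -0.28]
((0.44904816150665283, -0.2811717987060547), (0.16824090480804443, 0.16744790971279144), 77.24136352539062)
[[-0.08012988 -0.04933381]
 [ 0.08352652  0.04905544]]
[[0.7, 0.8, 17.9, 0.0, 0.0, 0.1], [0.6, 0.8, 17.9, 0.0, 0.0, 0.1], [0.6, 0.7, 17.9, 0.0, 0.0, 0.1], [0.6, 0.7, 17.9, 0.0, 0.0, 0.1], [0.6, 0.7, 17.9, 0.0, 0.0, 0.1], [0.6, 0.7, 17.9, 0.0, 0.0, 0.1]]
```

Request:
arm_command(targets=[[1,2,14,0,0,0],[1,2,18,0,0,0],[1,2,18,0,0,0],[1,1,18,0,0,0],[0.5,0.5,16,0,0,0],[0.5,0.5,8,0,0,0],[0,0,0,0,0,0]])

```text
clock: 22.05
position: [0.4521, -0.312, 0.1137]
tool_rot: [-3.129, 0.004, -1.769]
force: [0.0, -0.0, -1.7]
grip_width: 0.0209
```

```bash
python3 - <<'E'
from h import *
err([.4428,-.3141,.10],D3(np.radians(-102.2))); print(bot.observe()["force"])
plan([.4428,-.3141,.076],D3(np.radians(-102.2)),maxmm=6)
E
```

```text
pos err mm [ 9.3  2.1 13.7] rot deg [ 0.73 -0.21 -0.87]
[ 0.01800199 -0.02002185 -1.68873801]
[[0.6, 1.3, 5.4, -0.1, 0.0, 0.1], [0.6, 1.3, 5.4, -0.1, 0.0, 0.1], [0.6, 1.3, 5.4, -0.1, 0.0, 0.1], [0.6, 1.3, 5.4, -0.1, 0.0, 0.1], [0.6, 1.3, 5.4, -0.1, 0.0, 0.1], [0.6, 1.3, 5.4, -0.1, 0.0, 0.1], [0.6, 1.3, 5.4, -0.1, 0.0, 0.1]]
```

Request:
arm_command(targets=[[1.5,4,0,0,0,0.4],[1,4,0,-0.3,0,0.4],[0.5,2,0,-0.3,0,0],[0,0,5,0,0,0],[0,0.5,6,0,0,0],[0,0.5,5,0,0,0],[0,0,0,0,0,0]])

```text
clock: 22.75
position: [0.442, -0.3132, 0.0988]
tool_rot: [-3.136, 0.003, -1.783]
force: [0.3, 0.2, -0.6]
grip_width: 0.0211
```

```bash
python3 - <<'E'
from h import *
err([.4428,-.3141,.0765],D3(np.radians(-102.2))); print(bot.observe()["force"])
plan([.4428,-.3141,.0765],D3(np.radians(-102.2)),maxmm=6)
E
```

```text
pos err mm [-0.8  0.9 22.3] rot deg [ 0.3  -0.16 -0.04]
[ 0.28674015  0.23223992 -0.55554873]
[[0.2, -0.2, 5.6, -0.1, 0.0, 0.0], [0.2, -0.2, 5.6, -0.1, 0.0, 0.0], [0.2, -0.2, 5.6, -0.1, 0.0, 0.0], [0.2, -0.2, 5.6, -0.1, 0.0, 0.0]]
```

Request:
arm_command(targets=[[0.2,0,5,0,0,0],[0.2,0,5,0,0,0],[0.2,0,5,0,0,0],[0,0,4,0,0,0],[0,0,1.5,0,0,0],[0,0,0,0,0,0]])

```text
clock: 23.35
position: [0.4419, -0.3137, 0.076]
tool_rot: [-3.137, 0.003, -1.783]
force: [1.1, 0.5, -1.1]
grip_width: 0.0211
```

```bash
python3 - <<'E'
from h import *
err([.4428,-.3141,.0753],D3(np.radians(-102.2))); print(bot.observe()["force"],bot.observe()["moment"])
E
```

```text
pos err mm [-0.9  0.4  0.7] rot deg [ 0.26 -0.18 -0.05]
[ 1.0721871   0.50179862 -1.1445658 ] [-0.00945224  0.03398157  0.02184383]
```

Request:
arm_command(targets=[[0,0,0,0,0,0],[0,0,0,0,0,0],[0,0,0,0,0,0],[0,0,0,0,0,0],[0,0,0,0,0,0],[0,0,0,0,0,0]], grip=100)

```text
clock: 23.95
position: [0.4425, -0.314, 0.0769]
tool_rot: [-3.136, 0.003, -1.783]
force: [0.4, -0.6, 0.9]
grip_width: 0.0851
```

Request:
arm_command(targets=[[0,0,-5,0,0,0],[0,0,-10,0,0,0],[0,0,-20,0,0,0],[0,0,-25,0,0,0],[0,0,-30,0,0,0],[0,0,-30,0,0,0],[0,0,-20,0,0,0],[0,0,0,0,0,0]])

```text
clock: 24.75
position: [0.4411, -0.314, 0.2273]
tool_rot: [-3.134, 0.002, -1.783]
force: [0.7, -0.3, -1.3]
grip_width: 0.0849
```

```bash
python3 - <<'E'
from h import *
from stand import stand
f=grab("wrist","w_st5"); g=load("w_stand2"); print(T()[:3,3])
r,yw=stand(f,np.array([.4413,-.3144])) 
for h in (g,f):
    P=full(h); hsv=cv2.cvtColor(h["color"],cv2.COLOR_RGB2HSV); H,S,V=[hsv[...,i].astype(int) for i in range(3)]
    o=(H<16)&(S>150)&(V>60)&(P[...,2]>0.03)&(P[...,2]<0.14)&(np.linalg.norm(P[...,:2]-[.44,-.315],axis=2)<.11)
    gr=(H>45)&(H<85)&(S>80)&(np.linalg.norm(P[...,:2]-[.44,-.315],axis=2)<.11)
    q=P[o]; d=np.linalg.svd(q-q.mean(0),full_matrices=False)[2][0]; d*=np.sign(d[0])
    print(len(q),q.mean(0).round(4),"yaw",np.degrees(np.arctan2(d[1],d[0])).round(1),"dip",np.degrees(np.arcsin(d[2])).round(1),"green",P[gr].mean(0).round(4))
E
```

```text
[ 0.44082929 -0.3137509   0.22614814]
stand [ 0.4411 -0.3145] [0.0989 0.1677] yaw deg -12.35
orange in stand frame pct [[-0.0408, -0.0428, -0.0224], [0.0122, 0.0033, 0.0222], [0.0777, 0.0562, 0.279]]
1201 [ 0.4645 -0.318   0.0962] yaw -13.1 dip 27.3 green [ 0.4529 -0.3177  0.2507]
932 [ 0.4511 -0.3153  0.091 ] yaw -13.3 dip 29.7 green [ 0.4506 -0.3193  0.2712]
```

```bash
python3 - <<'E'
from h import *
plan([.459,.375,.30],D3(np.radians(6.2)),maxmm=44,maxdeg=7)
E
```

```text
[[-42.3, 7.9, -4.6, 0.0, 0.0, -6.8], [-43.0, 2.9, -4.5, 0.0, 0.0, -6.8], [-43.0, -2.2, -4.5, 0.0, 0.0, -6.8], [-42.5, -7.3, -4.5, 0.0, 0.0, -6.8], [-41.3, -12.2, -4.5, 0.0, 0.0, -6.8], [-39.6, -17.0, -4.5, 0.0, 0.0, -6.8], [-37.3, -21.6, -4.5, 0.0, 0.0, -6.8], [-34.5, -25.8, -4.5, 0.0, 0.0, -6.8]]
[[-31.2, -29.7, -4.5, 0.0, 0.0, -6.8], [-27.5, -33.2, -4.5, 0.0, 0.0, -6.8], [-23.4, -36.2, -4.5, 0.0, 0.0, -6.8], [-19.0, -38.7, -4.5, 0.0, 0.0, -6.8], [-14.3, -40.6, -4.5, 0.0, 0.0, -6.8], [-9.4, -42.0, -4.6, 0.0, 0.0, -6.8], [-4.4, -42.8, -4.6, 0.0, 0.0, -6.8], [0.7, -43.1, -4.6, 0.0, 0.0, -6.8]]
```

Request:
arm_command(targets=[[-42,8,-5,0,0,-6.8],[-43,3,-5,0,0,-6.8],[-43,-2,-5,0,0,-6.8],[-42.5,-7,-5,0,0,-6.8],[-41,-12,-5,0,0,-6.8],[-40,-17,-5,0,0,-6.8],[-37,-22,-5,0,0,-6.8],[-34,-26,-5,0,0,-6.8]])

```text
clock: 25.6
position: [0.4413, 0.0376, 0.2641]
tool_rot: [-3.141, -0.001, -0.807]
force: [0.7, -0.5, 0.5]
grip_width: 0.0857
```

```bash
python3 - <<'E'
from h import *
print(T()[:3,3]); plan([.459,.375,.30],D3(np.radians(6.2)),maxmm=44,maxdeg=7)
E
```

```text
[0.44131731 0.03755747 0.2641085 ]
[[-28.9, -30.8, -4.5, 0.0, 0.0, -6.6], [-25.2, -33.9, -4.5, 0.0, 0.0, -6.6], [-21.2, -36.5, -4.5, 0.0, 0.0, -6.6], [-16.9, -38.7, -4.5, 0.0, 0.0, -6.6], [-12.4, -40.4, -4.5, 0.0, 0.0, -6.6], [-7.7, -41.5, -4.5, 0.0, 0.0, -6.6], [-2.9, -42.1, -4.5, 0.0, 0.0, -6.6], [1.9, -42.2, -4.5, 0.0, 0.0, -6.6]]
```

Request:
arm_command(targets=[[-29,-31,-5,0,0,-6.6],[-25,-34,-5,0,0,-6.6],[-21,-36,-5,0,0,-6.6],[-17,-39,-5,0,0,-6.6],[-12,-40,-5,0,0,-6.6],[-8,-40,-4,0,0,-6.6],[-3,-32,-3,0,0,-6.6],[0,-15,0,0,0,-5]])

```text
clock: 26.4
position: [0.4448, 0.3507, 0.2939]
tool_rot: [3.141, 0.005, 0.13]
force: [0.2, -1.2, -0.4]
grip_width: 0.0856
```

Request:
arm_command(targets=[[0,0,0,0,0,0],[0,0,0,0,0,0]])

```text
clock: 26.6
position: [0.4435, 0.3523, 0.2923]
tool_rot: [3.141, 0.008, 0.134]
force: [0.1, -1.0, 0.0]
grip_width: 0.085
```

```bash
cat > rack.py <<'E'
from h import *
def rack(f,c0=(.459,.34),zt=0.045):
    P=full(f); hsv=cv2.cvtColor(f["color"],cv2.COLOR_RGB2HSV); H,S,V=[hsv[...,i].astype(int) for i in range(3)]
    m=(abs(P[...,2]-zt)<.009)&(np.linalg.norm(P[...,:2]-np.array(c0),axis=2)<.15)
    uv=np.argwhere(m)[:,::-1]; X=onplane(f,uv,[0,0,zt],[0,0,1])[:,:2]
    # keep large components
    n,l,st,_=cv2.connectedComponentsWithStats(m.astype(np.uint8)); big=[i for i in range(1,n) if st[i,4]>150]
    print("comps",[int(st[i,4]) for i in big])
    m=np.isin(l,big); uv=np.argwhere(m)[:,::-1]; X=onplane(f,uv,[0,0,zt],[0,0,1])[:,:2]
    r=cv2.minAreaRect(X.astype(np.float32)); b=cv2.boxPoints(r); e=max([b[1]-b[0],b[2]-b[1]],key=np.linalg.norm); yaw=np.arctan2(e[1],e[0]); yaw=(yaw+np.pi/2)%np.pi-np.pi/2
    print("rack",np.round(r[0],4),np.round(r[1],4),np.degrees(yaw).round(2))
    c,s=np.cos(yaw),np.sin(yaw); L=(X-r[0])@np.array([[c,-s],[s,c]])
    for i in big:
        q=l[uv[:,1],uv[:,0]]==i; print("  bar x %.4f..%.4f y %.4f..%.4f"%(*np.percentile(L[q,0],[2,98]),*np.percentile(L[q,1],[2,98])))
    return np.array(r[0]),yaw
if __name__=="__main__":
    f=grab("wrist","w_rack",1.5); print(f["T"].round(3).tolist()); rack(f); rack(grab("scene","scene3",1.5)); rack(grab("side"))
E
python3 rack.py
```

```text
[[0.991, 0.134, -0.007, 0.444], [0.134, -0.991, -0.002, 0.352], [-0.008, 0.001, -1.0, 0.292], [0.0, 0.0, 0.0, 1.0]]
comps [1875, 1778, 1768, 1814, 1822]
rack [0.4549 0.3394] [0.2234 0.1012] 6.28
  bar x -0.1107..-0.0767 y -0.0480..0.0489
  bar x -0.0631..-0.0313 y -0.0481..0.0486
  bar x -0.0152..0.0164 y -0.0483..0.0486
  bar x 0.0319..0.0644 y -0.0484..0.0486
  bar x 0.0776..0.1107 y -0.0486..0.0487
comps [259, 284, 295, 308, 338]
rack [0.4606 0.3379] [0.2299 0.1029] 6.57
  bar x -0.1136..-0.0760 y -0.0477..0.0480
  bar x -0.0677..-0.0306 y -0.0478..0.0487
  bar x -0.0194..0.0165 y -0.0479..0.0490
  bar x 0.0290..0.0644 y -0.0482..0.0490
  bar x 0.0760..0.1128 y -0.0484..0.0489
comps [361, 358, 365, 375, 394]
rack [0.4531 0.3406] [0.2251 0.1038] 6.05
  bar x 0.0764..0.1118 y -0.0492..0.0495
  bar x 0.0303..0.0651 y -0.0476..0.0487
  bar x -0.0168..0.0175 y -0.0479..0.0494
  bar x -0.0639..-0.0293 y -0.0480..0.0489
  bar x -0.1110..-0.0756 y -0.0480..0.0484
```

```bash
cat > pick.py <<'E'
from seam import *
RG=np.c_[n,-yv,-zv]
F={2:np.array([.5522,-.0045,.1103]),3:np.array([.5615,-.1222,.1105])}
def g(k,up,h=.032): return F[k]-.004*n+(h+up)*zv
def ploc(k):
    M=T(); x=M[:3,3]-g(k,0); o=bot.observe()
    print("n %.1f y %.1f z %.1f mm"%(x@n*1000,x@yv*1000,x@zv*1000),"rot",np.degrees(Ro.from_matrix(RG.T@M[:3,:3]).as_rotvec()).round(1),"F",o["force"].round(1),"w",round(o["grip_width"],4))
E
python3 - <<'E'
from pick import *
print(g(2,0)); plan(g(2,.1),RG,maxmm=42,maxdeg=7)
E
```

```text
[ 0.53848052 -0.00557873  0.13946526]
[[1.7, 40.5, 6.5, 0.0, 2.1, 0.3], [1.7, 40.5, 6.6, 0.0, 2.1, 0.3], [1.8, 40.5, 6.7, 0.0, 2.1, 0.3], [1.8, 40.5, 6.8, 0.0, 2.1, 0.3], [1.8, 40.5, 6.9, 0.0, 2.1, 0.3], [1.7, 40.5, 7.0, 0.0, 2.1, 0.3], [1.7, 40.4, 7.1, 0.0, 2.1, 0.3], [1.7, 40.4, 7.2, 0.0, 2.1, 0.3]]
[[1.7, 40.4, 7.3, 0.0, 2.1, 0.3]]
```

Request:
arm_command(targets=[[2,40,6,0,2.1,0.3],[2,40,6,0,2.1,0.3],[2,40,6.5,0,2.1,0.3],[2,40,7,0,2.1,0.3],[2,40,7,0,2.1,0.3],[2,40,7,0,2.1,0.3],[2,30,6,0,2.1,0.3],[2,15,3,0,2,0.3]])

```text
clock: 27.55
position: [0.4974, 0.0545, 0.2461]
tool_rot: [-3.138, -0.298, 0.073]
force: [1.2, 1.0, -0.2]
grip_width: 0.0856
```

Request:
arm_command(targets=[[0,0,0,0,0,0],[0,0,0,0,0,0]])

```text
clock: 27.75
position: [0.4967, 0.0506, 0.2462]
tool_rot: [-3.139, -0.298, 0.065]
force: [-0.2, 0.9, 1.1]
grip_width: 0.0856
```

```bash
python3 - <<'E'
from pick import *
ploc(2); plan(g(2,.04),RG,maxmm=15)
E
```

```text
n -2.2 y 59.3 z 113.0 mm rot [-0.1 -1.   0.7] F [-0.2  0.9  1.1] w 0.0856
[[0.6, 8.4, 10.4, 0.0, 0.1, -0.1], [0.6, 8.4, 10.4, 0.0, 0.1, -0.1], [0.5, 8.5, 10.4, 0.0, 0.1, -0.1], [0.5, 8.5, 10.4, 0.0, 0.1, -0.1], [0.4, 8.5, 10.4, 0.0, 0.1, -0.1], [0.4, 8.5, 10.4, 0.0, 0.1, -0.1], [0.4, 8.5, 10.4, 0.0, 0.1, -0.1]]
```

Request:
arm_command(targets=[[0.6,9,10,0,0.2,-0.1],[0.6,9,10,0,0.2,-0.1],[0.5,9,10,0,0.1,-0.1],[0.5,9,10,0,0.1,-0.1],[0.5,9,10,0,0.1,-0.1],[0.5,8,10,0,0.1,-0.1],[0,5,8,0,0,0],[0,0,0,0,0,0]])

```text
clock: 28.55
position: [0.5269, -0.0083, 0.1755]
tool_rot: [-3.141, -0.311, 0.079]
force: [1.0, 0.8, -0.2]
grip_width: 0.0855
```

```bash
python3 - <<'E'
from pick import *
ploc(2); plan(g(2,.0),RG,maxmm=8)
f=grab("wrist","w_p2")
# plate top edge check: points near top edge by depth
P=full(f); m=(P[...,2]>.13)&(P[...,2]<.17)&(P[...,0]>.50)&(P[...,0]<.58)&(P[...,1]>-.06)&(P[...,1]<.06)
hsv=cv2.cvtColor(f["color"],cv2.COLOR_RGB2HSV); m&=hsv[...,1]<60
X=P[m]-(F[2]-.004*n); L=np.c_[X@n,X@yv,X@zv]; print(m.sum(),np.percentile(L,[1,5,50,95,99],axis=0).round(4).tolist())
t=L[abs(L[:,2]-.055)<.004]; print(len(t), np.percentile(t,[2,50,98],axis=0).round(4).tolist() if len(t) else "")
E
```

```text
n 0.0 y -1.8 z 37.9 mm rot [ 0.  -0.3 -0. ] F [ 1.   0.8 -0.2] w 0.0855
[[0.0, -0.4, 7.6, 0.0, 0.1, 0.0], [0.0, -0.4, 7.6, 0.0, 0.1, 0.0], [0.0, -0.4, 7.6, 0.0, 0.1, 0.0], [0.0, -0.4, 7.6, 0.0, 0.1, 0.0], [0.0, -0.4, 7.6, 0.0, 0.1, 0.0]]
2162 [[-0.0034, -0.0438, 0.0281], [-0.0031, -0.0387, 0.0464], [0.0005, 0.0089, 0.0534], [0.0041, 0.0444, 0.0544], [0.0044, 0.0447, 0.0548]]
2027 [[-0.0033, -0.0426, 0.052], [0.0005, 0.006, 0.0535], [0.0043, 0.0435, 0.0547]]
```

Request:
arm_command(targets=[[0,0,7,0,0,0],[0,0,7.5,0,0,0],[0.2,0,7.5,0,0,0],[0.2,0,7.5,0,0,0],[0,0,5,0,0,0],[0,0,1,0,0,0],[0,0,0,0,0,0]])

```text
clock: 29.3
position: [0.5395, -0.0053, 0.1402]
tool_rot: [-3.141, -0.313, 0.082]
force: [0.4, -0.2, -0.1]
grip_width: 0.0851
```

```bash
python3 - <<'E'
from pick import *
ploc(2)
E
```

```text
n 1.2 y 0.2 z 0.4 mm rot [ 0.1 -0.2 -0.2] F [ 0.4 -0.2 -0.1] w 0.0851
```

Request:
arm_command(targets=[[-0.5,0,0,0,0,0],[0,0,0,0,0,0],[0,0,0,0,0,0],[0,0,0,0,0,0],[0,0,0,0,0,0],[0,0,0,0,0,0],[0,0,0,0,0,0],[0,0,0,0,0,0]], grip=0, grip_force=60)

```text
clock: 30.1
position: [0.5388, -0.0056, 0.1409]
tool_rot: [-3.141, -0.314, 0.081]
force: [-0.1, -0.2, -0.6]
grip_width: 0.0071
```

```bash
python3 - <<'E'
from pick import *
ploc(2)
E
```

```text
n 0.8 y -0.0 z 1.2 mm rot [ 0.1 -0.2 -0.1] F [-0.1 -0.2 -0.6] w 0.0071
```

Request:
arm_command(targets=[[0,0,-6,0,0,0],[0,0,-10,0,0,0],[0,0,-15,0,0,0],[0,0,-20,0,0,0],[0,0,-25,0,0,0],[0,0,-25,0,0,0],[0,0,-20,0,0,0],[0,0,-5,0,0,0]])

```text
clock: 30.9
position: [0.496, -0.0081, 0.2659]
tool_rot: [-3.141, -0.309, 0.084]
force: [0.2, -0.4, -5.9]
grip_width: 0.0076
```

```bash
cat > slot.py <<'E'
from h import *
C=np.array([.4541,.3396]); YAW=np.radians(6.25); RR=D3(YAW)
def sp(sx,z,sy=0):
    c,s=np.cos(YAW),np.sin(YAW); return np.r_[C+np.array([[c,-s],[s,c]])@[sx,sy],z]
def sloc(sx):
    M=T(); d=M[:3,3]-sp(sx,0); c,s=np.cos(YAW),np.sin(YAW); o=bot.observe()
    print("slot x %.1f y %.1f z %.1f mm"%((d[0]*c+d[1]*s)*1000,(-d[0]*s+d[1]*c)*1000,d[2]*1000),"rot",np.degrees(Ro.from_matrix(RR.T@M[:3,:3]).as_rotvec()).round(1),"F",o["force"].round(1),"w",round(o["grip_width"],4))
E
python3 - <<'E'
from pick import *; from slot import *
ploc(2); print(T()[:3,3]); plan(sp(.024,.235),RR,maxmm=40,maxdeg=6)
E
```

```text
n -1.1 y 0.8 z 133.4 mm rot [ 0.1 -0.5 -0.3] F [ 0.2 -0.4 -5.9] w 0.0076
[ 0.49599256 -0.00811235  0.26593978]
[[0.2, -39.0, 3.7, 0.0, -2.0, -0.2], [0.4, -39.0, 3.7, 0.0, -2.0, -0.2], [0.6, -39.0, 3.7, 0.0, -2.0, -0.2], [0.9, -38.9, 3.7, 0.0, -2.0, -0.2], [1.1, -38.9, 3.6, 0.0, -2.0, -0.2], [1.3, -38.9, 3.6, 0.0, -2.0, -0.2], [1.6, -38.9, 3.6, 0.0, -2.0, -0.2], [1.8, -38.9, 3.5, 0.0, -2.0, -0.2]]
[[2.0, -38.9, 3.5, 0.0, -2.0, -0.2]]
```

Request:
arm_command(targets=[[0.2,-38,1,0,-2,-0.2],[0.4,-39,2,0,-2,-0.2],[0.6,-39,3,0,-2,-0.2],[1,-39,4,0,-2,-0.2],[1,-39,4,0,-2,-0.2],[1,-39,4,0,-2,-0.2],[1.5,-36,4,0,-2,-0.2],[2,-25,3,0,-2,-0.2]])

```text
clock: 31.7
position: [0.4782, 0.2881, 0.2363]
tool_rot: [3.128, -0.015, 0.099]
force: [0.9, -0.6, -5.4]
grip_width: 0.0074
```

Request:
arm_command(targets=[[1,-12,1,0,-1.5,0],[0,0,0,0,0,0],[0,0,0,0,0,0]])

```text
clock: 32.0
position: [0.4762, 0.304, 0.2316]
tool_rot: [3.128, 0.017, 0.104]
force: [0.1, -0.3, -6.7]
grip_width: 0.0072
```

```bash
python3 - <<'E'
from slot import *; from rack import rack
sloc(.024); plan(sp(.024,.16),RR,maxmm=20,maxdeg=6)
f=grab("wrist","w_r2",1.5); 
try: rack(f)
except Exception as e: print(e)
E
```

```text
slot x -5.9 y -37.8 z 231.6 mm rot [-0.8 -1.   0.3] F [ 0.1 -0.3 -6.7] w 0.0072
[[1.4, -7.8, 14.2, 0.2, 0.2, -0.1], [1.3, -7.7, 14.2, 0.2, 0.2, -0.1], [1.3, -7.7, 14.2, 0.2, 0.2, -0.1], [1.3, -7.6, 14.3, 0.2, 0.2, -0.1], [1.2, -7.6, 14.3, 0.2, 0.2, -0.1]]
comps [2906, 2814, 2785, 2451, 2788]
rack [0.4558 0.3388] [0.2232 0.0999] 6.36
  bar x 0.0769..0.1103 y -0.0476..0.0479
  bar x -0.1104..-0.0764 y -0.0461..0.0483
  bar x -0.0639..-0.0313 y -0.0474..0.0484
  bar x -0.0161..0.0159 y -0.0463..0.0480
  bar x 0.0317..0.0634 y -0.0476..0.0478
```

View pics/w_r2.png

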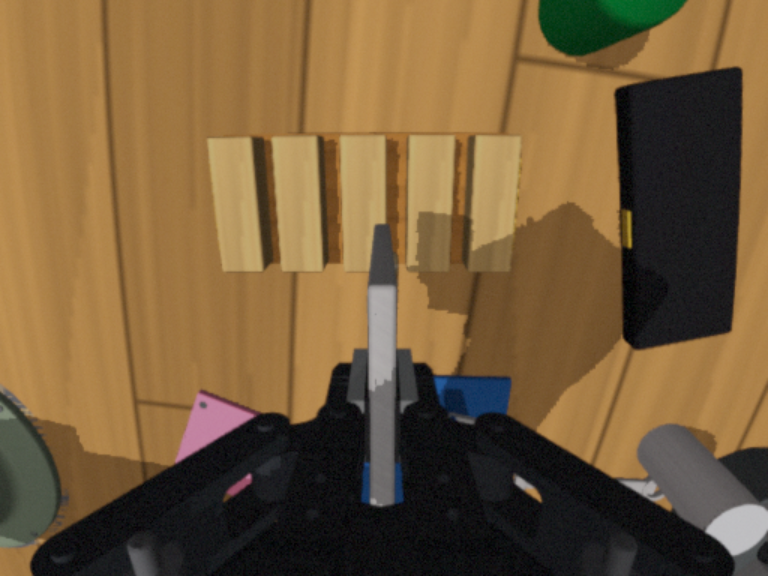

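```bash
cat > held.py <<'E'
from h import *
def held(f):
    P=full(f); Ti=np.linalg.inv(f["T"]); Q=P@Ti[:3,:3].T+Ti[:3,3]
    hsv=cv2.cvtColor(f["color"],cv2.COLOR_RGB2HSV)
    m=(abs(Q[...,0])<.012)&(Q[...,1]>-.05)&(Q[...,1]<-.016)&(Q[...,2]>-.03)&(Q[...,2]<.0)&(hsv[...,1]<70)
    q=Q[m]; top=q[abs(q[:,2]-np.median(q[:,2]))<.003]
    yb=np.linspace(-.045,-.018,6); 
    for a,b in zip(yb,yb[1:]):
        s=top[(top[:,1]>=a)&(top[:,1]<b)]
        if len(s)>5: print("y %.3f x %.4f..%.4f mid %.4f z %.4f n %d"%((a+b)/2,*np.percentile(s[:,0],[3,97]),np.percentile(s[:,0],[3,97]).mean(),np.median(s[:,2]),len(s)))
    print("edge y min",np.percentile(q[:,1],1))
if __name__=="__main__":
    held(load("w_r2"))
E
python3 held.py
```

```text
y -0.042 x -0.0042..0.0034 mid -0.0004 z -0.0191 n 270
y -0.037 x -0.0042..0.0030 mid -0.0006 z -0.0194 n 240
y -0.032 x -0.0043..0.0031 mid -0.0006 z -0.0195 n 231
y -0.026 x -0.0043..0.0031 mid -0.0006 z -0.0195 n 220
y -0.021 x -0.0044..0.0032 mid -0.0006 z -0.0196 n 215
edge y min -0.044735492748981906
```

```bash
sed -i 's/C=np.array.*/C=np.array([.4558,.3391]); YAW=np.radians(6.3); RR=D3(YAW)/' slot.py; python3 - <<'E'
from slot import *
sloc(.024); plan(sp(.024,.16),RR,maxmm=20,maxdeg=6)
E
```

```text
slot x -7.5 y -37.3 z 231.7 mm rot [-0.8 -1.   0.4] F [-0.2  0.6 -6.2] w 0.0071
[[1.7, -7.7, 14.2, 0.2, 0.2, -0.1], [1.7, -7.6, 14.2, 0.2, 0.2, -0.1], [1.6, -7.6, 14.3, 0.2, 0.2, -0.1], [1.6, -7.5, 14.3, 0.2, 0.2, -0.1], [1.5, -7.5, 14.3, 0.2, 0.2, -0.1]]
```

Request:
arm_command(targets=[[1.7,-7.5,12,0.2,0.2,0],[1.7,-7.5,12,0.2,0.2,0],[1.6,-7.5,12,0.2,0.2,-0.1],[1.6,-7.5,12,0.2,0.2,-0.1],[1,-6,9,0,0.2,0],[0,0,0,0,0,0],[0,0,0,0,0,0]])

```text
clock: 32.75
position: [0.4799, 0.3406, 0.1681]
tool_rot: [3.141, -0.002, 0.106]
force: [0.2, -0.0, -5.1]
grip_width: 0.0073
```

```bash
python3 - <<'E'
from slot import *; from rack import rack; from held import held
sloc(.024); plan(sp(.024,.148),RR,maxmm=5,maxdeg=6)
f=grab("wrist","w_r2b"); rack(f); held(f)
E
```

```text
slot x 0.1 y -1.2 z 168.1 mm rot [-0.1  0.1  0.3] F [ 0.2 -0.  -5.1] w 0.0073
[[0.0, -0.2, 4.0, 0.0, 0.0, -0.1], [0.0, -0.2, 4.0, 0.0, 0.0, -0.1], [0.0, -0.2, 4.0, 0.0, 0.0, -0.1], [0.0, -0.2, 4.0, 0.0, 0.0, -0.1], [0.0, -0.2, 4.0, 0.0, 0.0, -0.1]]
comps [3820, 3623, 3540, 3857, 3859]
rack [0.4556 0.3395] [0.2222 0.101 ] 6.34
  bar x -0.0632..-0.0305 y -0.0483..0.0481
  bar x -0.0158..0.0153 y -0.0462..0.0484
  bar x 0.0332..0.0636 y -0.0466..0.0483
  bar x 0.0769..0.1100 y -0.0480..0.0482
  bar x -0.1099..-0.0754 y -0.0474..0.0481
y -0.042 x -0.0042..0.0034 mid -0.0004 z -0.0191 n 269
y -0.037 x -0.0042..0.0035 mid -0.0004 z -0.0194 n 250
y -0.032 x -0.0043..0.0031 mid -0.0006 z -0.0195 n 236
y -0.026 x -0.0043..0.0031 mid -0.0006 z -0.0196 n 227
y -0.021 x -0.0044..0.0032 mid -0.0006 z -0.0197 n 213
edge y min -0.04468871183612063
```

Request:
arm_command(targets=[[0,0,4,0,0,0],[0,0,4,0,0,0],[0,0,4,0,0,0],[0,0,4,0,0,0],[0,0,2,0,0,0],[0,0,0,0,0,0]])

```text
clock: 33.4
position: [0.4808, 0.3399, 0.1498]
tool_rot: [3.141, -0.004, 0.104]
force: [-1.0, 0.9, -6.0]
grip_width: 0.0075
```

```bash
python3 - <<'E'
from slot import *
sloc(.024); plan(sp(.0243,.11),RR,maxmm=5,maxdeg=6)
E
```

```text
slot x 0.9 y -2.0 z 149.8 mm rot [-0.   0.2  0.3] F [-1.   0.9 -6. ] w 0.0075
[[-0.1, -0.3, 5.0, 0.0, 0.0, 0.0], [-0.1, -0.3, 5.0, 0.0, 0.0, 0.0], [-0.1, -0.3, 5.0, 0.0, 0.0, 0.0], [-0.1, -0.3, 5.0, 0.0, 0.0, 0.0], [-0.1, -0.3, 5.0, 0.0, 0.0, 0.0], [-0.1, -0.2, 5.0, 0.0, 0.0, 0.0], [-0.1, -0.2, 5.0, 0.0, 0.0, 0.0], [-0.1, -0.2, 5.0, 0.0, 0.0, 0.0]]
```

Slightly drifting in x with descent (~0.8 mm per 18 mm); compensate.

Request:
arm_command(targets=[[-0.4,-0.3,3,0,0,0],[-0.3,-0.3,4,0,0,0],[-0.3,-0.3,5,0,0,0],[-0.3,-0.3,5,0,0,0],[-0.3,-0.2,5,0,0,0],[0,0,0,0,0,0]])

```text
clock: 34.0
position: [0.4789, 0.3412, 0.1257]
tool_rot: [3.141, -0.004, 0.104]
force: [-0.4, -0.4, -5.6]
grip_width: 0.0072
```

```bash
python3 - <<'E'
from slot import *
sloc(.024); plan(sp(.0243,.105),RR,maxmm=5,maxdeg=6)
E
```

```text
slot x -0.8 y -0.4 z 125.7 mm rot [-0.   0.2  0.3] F [-0.4 -0.4 -5.6] w 0.0072
[[0.2, -0.1, 4.1, 0.0, 0.0, -0.1], [0.2, -0.1, 4.1, 0.0, 0.0, -0.1], [0.2, -0.1, 4.1, 0.0, 0.0, -0.1], [0.2, -0.1, 4.1, 0.0, 0.0, -0.1], [0.2, -0.1, 4.1, 0.0, 0.0, -0.1]]
```

Request:
arm_command(targets=[[0.2,0,4,0,0,0],[0.2,0,4,0,0,0],[0.1,0,4,0,0,0],[0.1,0,4,0,0,0],[0,0,3,0,0,0],[0,0,0,0,0,0]])

```text
clock: 34.6
position: [0.4798, 0.3414, 0.105]
tool_rot: [3.141, -0.004, 0.104]
force: [0.3, -0.2, -5.5]
grip_width: 0.007
```

```bash
python3 - <<'E'
from slot import *
sloc(.024)
E
```

```text
slot x 0.1 y -0.4 z 105.0 mm rot [-0.   0.2  0.3] F [ 0.3 -0.2 -5.5] w 0.007
```

Request:
arm_command(targets=[[0,0,1.5,0,0,0],[0,0,1,0,0,0],[0,0,0,0,0,0]])

```text
clock: 34.9
position: [0.4802, 0.3414, 0.1031]
tool_rot: [3.141, -0.005, 0.104]
force: [-0.9, -0.5, -4.7]
grip_width: 0.0074
```

```bash
python3 - <<'E'
from slot import *
sloc(.024)
E
```

```text
slot x 0.5 y -0.4 z 103.1 mm rot [-0.   0.3  0.4] F [-0.9 -0.5 -4.7] w 0.0074
```

Request:
arm_command(targets=[[0,0,0.5,0,0,0],[0,0,0,0,0,0],[0,0,0,0,0,0],[0,0,0,0,0,0],[0,0,0,0,0,0],[0,0,0,0,0,0]], grip=80)

```text
clock: 35.5
position: [0.481, 0.3424, 0.1038]
tool_rot: [-3.14, -0.008, 0.104]
force: [-0.8, 0.9, 0.3]
grip_width: 0.0683
```

Request:
arm_command(targets=[[0,0,-8,0,0,0],[0,0,-15,0,0,0],[0,0,-25,0,0,0],[0,0,-30,0,0,0],[0,0,-30,0,0,0],[0,0,-20,0,0,0],[0,0,-5,0,0,0],[0,0,0,0,0,0]])

```text
clock: 36.3
position: [0.4791, 0.3427, 0.249]
tool_rot: [-3.138, -0.01, 0.106]
force: [-0.3, 0.7, -0.6]
grip_width: 0.0684
```

```bash
cat > chk.py <<'E'
from slot import *; from rack import rack
def plates(f,C=C,YAW=YAW):
    P=full(f); d=P[...,:2]-C; c,s=np.cos(YAW),np.sin(YAW); L=np.stack([d[...,0]*c+d[...,1]*s,-d[...,0]*s+d[...,1]*c,P[...,2]],-1)
    S=cv2.cvtColor(f["color"],cv2.COLOR_RGB2HSV)[...,1]
    for lo,hi in ((-.1,-.048),(-.048,0),(0,.048),(.048,.1)):
        m=(L[...,0]>lo)&(L[...,0]<hi)&(abs(L[...,1])<.08)&(L[...,2]>.10)&(L[...,2]<.135)&(S<70); q=L[m]
        if len(q)>30: print("plate in slot",lo,hi,len(q),"x/y/z pct",np.percentile(q,[2,50,98],axis=0).round(4).tolist())
if __name__=="__main__":
    f=grab("wrist","w_chk"); rack(f); plates(f)
E
python3 chk.py; python3 - <<'E'
from pick import *
M=T(); print(M[:3,3]); plan(g(3,.1),RG,maxmm=42,maxdeg=7)
E
```

```text
comps [2336, 2297, 2294, 2361, 2343]
rack [0.4559 0.3395] [0.2237 0.1006] 6.04
  bar x -0.0641..-0.0313 y -0.0487..0.0479
  bar x -0.0161..0.0159 y -0.0488..0.0488
  bar x 0.0316..0.0634 y -0.0489..0.0488
  bar x 0.0771..0.1106 y -0.0477..0.0490
  bar x -0.1105..-0.0767 y -0.0487..0.0472
plate in slot 0 0.048 770 x/y/z pct [[0.0209, -0.0448, 0.1126], [0.0248, 0.0023, 0.1225], [0.0277, 0.0422, 0.1239]]
[0.47903973 0.34266356 0.24854052]
[[-1.0, 39.1, 1.0, 0.0, 1.5, 0.1], [-0.9, 39.2, 1.0, 0.0, 1.5, 0.1], [-0.9, 39.2, 1.0, 0.0, 1.5, 0.1], [-0.8, 39.2, 1.0, 0.0, 1.5, 0.1], [-0.8, 39.2, 1.0, 0.0, 1.5, 0.1], [-0.7, 39.2, 1.0, 0.0, 1.5, 0.1], [-0.6, 39.2, 1.0, 0.0, 1.5, 0.1], [-0.6, 39.2, 1.1, 0.0, 1.5, 0.1]]
[[-0.5, 39.2, 1.1, 0.0, 1.5, 0.1], [-0.5, 39.2, 1.1, 0.0, 1.5, 0.1], [-0.4, 39.2, 1.1, 0.0, 1.5, 0.1], [-0.3, 39.2, 1.1, 0.0, 1.5, 0.1]]
```

Request:
arm_command(targets=[[-1,39,0,0,1.5,0],[-1,39,0,0,1.5,0],[-1,39,1,0,1.5,0],[-1,39,1,0,1.5,0],[-1,39,1,0,1.5,0],[-1,39,1,0,1.5,0],[-1,39,1,0,1.5,0],[-1,39,1,0,1.5,0]])

```text
clock: 37.15
position: [0.5015, 0.0248, 0.2331]
tool_rot: [-3.137, -0.215, 0.114]
force: [0.8, 0.7, -0.9]
grip_width: 0.068
```

```bash
python3 - <<'E'
from pick import *
ploc(3); plan(g(3,.08),RG,maxmm=32,maxdeg=7)
E
```

```text
n -3.7 y 151.3 z 99.6 mm rot [ 0.8 -5.8 -2. ] F [ 0.8  0.7 -0.9] w 0.068
[[0.1, 30.3, 3.5, -0.2, 1.2, 0.4], [0.2, 30.3, 3.5, -0.2, 1.2, 0.4], [0.3, 30.3, 3.6, -0.2, 1.2, 0.4], [0.5, 30.3, 3.7, -0.2, 1.2, 0.4], [0.6, 30.3, 3.8, -0.2, 1.2, 0.4]]
```

Request:
arm_command(targets=[[0,30,3,-0.2,1.2,0.4],[0.2,30,3.5,-0.2,1.2,0.4],[0.3,30,3.5,-0.2,1.2,0.4],[0.5,27,3.5,-0.2,1.2,0.4],[0.5,17,3,0,1,0.4],[0,6,2,0,0,0],[0,0,0,0,0,0]])

```text
clock: 37.85
position: [0.517, -0.1252, 0.2089]
tool_rot: [-3.14, -0.311, 0.068]
force: [0.1, 1.0, 0.0]
grip_width: 0.0683
```

```bash
python3 - <<'E'
from pick import *
ploc(3); plan(g(3,.04),RG,maxmm=10,maxdeg=7)
E
```

```text
n -7.7 y 0.5 z 75.4 mm rot [-0.1 -0.3  0.6] F [0.1 1.  0. ] w 0.0683
[[2.0, 0.1, 8.8, 0.0, 0.1, -0.1], [2.0, 0.1, 8.8, 0.0, 0.1, -0.1], [2.0, 0.1, 8.8, 0.0, 0.1, -0.1], [1.9, 0.1, 8.8, 0.0, 0.1, -0.1]]
```

Request:
arm_command(targets=[[2,0,7,0,0,-0.1],[2,0,8,0,0.1,-0.1],[2,0,8,0,0.1,-0.1],[1.5,0,7,0,0.1,-0.1],[0,0,3,0,0,0],[0,0,0,0,0,0]])

```text
clock: 38.45
position: [0.5362, -0.119, 0.1766]
tool_rot: [-3.141, -0.315, 0.082]
force: [0.1, -0.9, 0.1]
grip_width: 0.0686
```

```bash
python3 - <<'E'
from pick import *
ploc(3); plan(g(3,.0),RG,maxmm=8)
f=grab("wrist","w_p3")
P=full(f); m=(P[...,2]>.13)&(P[...,2]<.17)&(P[...,0]>.50)&(P[...,0]<.59)&(P[...,1]>-.18)&(P[...,1]<-.07)
hsv=cv2.cvtColor(f["color"],cv2.COLOR_RGB2HSV); m&=hsv[...,1]<60
X=P[m]-(F[3]-.004*n); L=np.c_[X@n,X@yv,X@zv]
t=L[abs(L[:,2]-.055)<.004]; print(len(t), np.percentile(t,[2,50,98],axis=0).round(4).tolist() if len(t) else "")
E
```

```text
n 0.8 y 5.2 z 38.6 mm rot [ 0.1 -0.1 -0.2] F [ 0.1 -0.9  0.1] w 0.0686
[[-0.2, 1.1, 7.7, 0.0, 0.0, 0.0], [-0.2, 1.1, 7.7, 0.0, 0.0, 0.0], [-0.2, 1.0, 7.7, 0.0, 0.0, 0.0], [-0.2, 1.0, 7.7, 0.0, 0.0, 0.0], [-0.2, 1.0, 7.7, 0.0, 0.0, 0.0]]
1910 [[-0.0035, -0.041, 0.0518], [0.0004, 0.0085, 0.0532], [0.0042, 0.0443, 0.0545]]
```

Request:
arm_command(targets=[[-0.2,1,7,0,0,0],[-0.2,1,7.5,0,0,0],[-0.2,1,7.5,0,0,0],[-0.1,1,7,0,0,0],[0,0.5,5,0,0,0],[0,0,1,0,0,0],[0,0,0,0,0,0]])

```text
clock: 39.2
position: [0.5475, -0.1234, 0.1404]
tool_rot: [-3.141, -0.315, 0.082]
force: [-0.5, -0.5, -0.5]
grip_width: 0.0682
```

```bash
python3 - <<'E'
from pick import *
ploc(3)
E
```

```text
n -0.1 y -0.1 z 0.7 mm rot [ 0.1 -0.1 -0.2] F [-0.5 -0.5 -0.5] w 0.0682
```

Request:
arm_command(targets=[[0.3,0,0,0,0,0],[0,0,0,0,0,0],[0,0,0,0,0,0],[0,0,0,0,0,0],[0,0,0,0,0,0],[0,0,0,0,0,0],[0,0,0,0,0,0],[0,0,0,0,0,0]], grip=0, grip_force=60)

```text
clock: 40.0
position: [0.5479, -0.1235, 0.1413]
tool_rot: [-3.141, -0.316, 0.081]
force: [-0.2, -0.2, -1.0]
grip_width: 0.0072
```

Request:
arm_command(targets=[[0,0,-6,0,0,0],[0,0,-10,0,0,0],[0,0,-15,0,0,0],[0,0,-20,0,0,0],[0,0,-25,0,0,0],[0,0,-25,0,0,0],[0,0,-20,0,0,0],[0,0,-5,0,0,0]])

```text
clock: 40.8
position: [0.5046, -0.1255, 0.2661]
tool_rot: [-3.14, -0.311, 0.084]
force: [0.8, 0.1, -6.4]
grip_width: 0.0072
```

```bash
python3 - <<'E'
from pick import *; from slot import *
ploc(3); print(T()[:3,3]); plan(sp(-.072,.26),RR,maxmm=40,maxdeg=6)
E
```

```text
n -1.7 y 1.2 z 133.6 mm rot [ 0.2 -0.3 -0.3] F [ 0.8  0.1 -6.4] w 0.0072
[ 0.50464863 -0.12549039  0.26614867]
[[-6.6, -38.8, -1.5, 0.0, -1.5, -0.1], [-6.6, -38.8, -1.4, 0.0, -1.5, -0.1], [-6.5, -38.8, -1.2, 0.0, -1.5, -0.1], [-6.5, -38.8, -1.0, 0.0, -1.5, -0.1], [-6.4, -38.8, -0.8, 0.0, -1.5, -0.1], [-6.4, -38.8, -0.7, 0.0, -1.5, -0.1], [-6.3, -38.9, -0.5, 0.0, -1.5, -0.1], [-6.2, -38.9, -0.3, 0.0, -1.5, -0.1]]
[[-6.1, -38.9, -0.1, 0.0, -1.5, -0.1], [-6.1, -38.9, 0.0, 0.0, -1.5, -0.1], [-6.0, -38.9, 0.2, 0.0, -1.5, -0.1], [-5.9, -38.9, 0.4, 0.0, -1.5, -0.1]]
```

Request:
arm_command(targets=[[-6,-38,-2,0,-1.5,0],[-6.5,-39,-2,0,-1.5,0],[-6.5,-39,-2,0,-1.5,0],[-6.5,-39,-1,0,-1.5,0],[-6.5,-39,-1,0,-1.5,0],[-6.5,-39,-1,0,-1.5,0],[-6,-39,-1,0,-1.5,0],[-6,-39,-1,0,-1.5,0]])

```text
clock: 41.6
position: [0.4224, 0.1827, 0.2631]
tool_rot: [3.136, -0.091, 0.071]
force: [1.6, -0.5, -6.3]
grip_width: 0.0074
```

```bash
python3 - <<'E'
from slot import *
sloc(-.072); plan(sp(-.072,.235),RR,maxmm=32,maxdeg=6)
E
```

```text
slot x 21.6 y -151.8 z 263.1 mm rot [-0.4  5.2  2.2] F [ 1.6 -0.5 -6.3] w 0.0074
[[-6.0, -30.2, 4.9, 0.1, -1.0, -0.4], [-5.7, -30.2, 5.1, 0.1, -1.0, -0.4], [-5.3, -30.3, 5.2, 0.1, -1.0, -0.4], [-5.0, -30.3, 5.4, 0.1, -1.0, -0.4], [-4.7, -30.3, 5.5, 0.1, -1.0, -0.4]]
```

Request:
arm_command(targets=[[-6,-30,4,0,-1,-0.4],[-5.5,-30,5,0,-1,-0.4],[-5,-30,5,0.1,-1,-0.4],[-5,-27,5,0.1,-1,-0.4],[-4,-17,4,0.1,-1,-0.4],[0,-6,0,0,0,0],[0,0,0,0,0,0],[0,0,0,0,0,0]])

```text
clock: 42.4
position: [0.3808, 0.3285, 0.2327]
tool_rot: [3.137, 0.005, 0.114]
force: [0.7, -0.3, -6.4]
grip_width: 0.0077
```

```bash
python3 - <<'E'
from slot import *; from rack import rack; from held import held
f=grab("wrist","w_r3"); rack(f); held(f)
sloc(-.072); plan(sp(-.072,.165),RR,maxmm=15,maxdeg=6)
E
```

```text
comps [2145, 2547, 3384, 2601]
rack [0.4545 0.3394] [0.2238 0.1007] 6.05
  bar x -0.1109..-0.0789 y -0.0470..0.0481
  bar x -0.0632..-0.0313 y -0.0488..0.0485
  bar x -0.0160..0.0635 y -0.0472..0.0485
  bar x 0.0753..0.1104 y -0.0489..0.0482
y -0.042 x -0.0042..0.0034 mid -0.0004 z -0.0188 n 260
y -0.037 x -0.0043..0.0031 mid -0.0006 z -0.0190 n 239
y -0.032 x -0.0043..0.0031 mid -0.0006 z -0.0191 n 235
y -0.026 x -0.0044..0.0031 mid -0.0006 z -0.0192 n 227
y -0.021 x -0.0040..0.0032 mid -0.0004 z -0.0194 n 202
edge y min -0.04562354338901349
slot x -3.6 y -2.4 z 232.9 mm rot [-0.3 -0.3 -0.2] F [-0.5 -0.1 -5.9] w 0.0077
[[0.8, -0.6, 13.6, 0.1, 0.1, 0.0], [0.8, -0.5, 13.6, 0.1, 0.1, 0.0], [0.8, -0.5, 13.6, 0.1, 0.1, 0.0], [0.7, -0.5, 13.6, 0.1, 0.1, 0.0], [0.7, -0.5, 13.6, 0.1, 0.1, 0.0]]
```

Rack not moved, plate well held. Descend.

Request:
arm_command(targets=[[0.8,-0.5,10,0,0,0],[0.8,-0.5,13,0,0,0],[0.7,-0.5,13,0,0,0],[0.5,-0.5,13,0,0,0],[0.5,-0.5,11,0,0,0],[0,0,3,0,0,0],[0,0,0,0,0,0]])

```text
clock: 43.15
position: [0.3849, 0.328, 0.1633]
tool_rot: [3.135, 0.005, 0.11]
force: [-0.6, 0.0, -5.5]
grip_width: 0.0077
```

```bash
python3 - <<'E'
from slot import *; from rack import rack
f=grab("wrist","w_r3b"); rack(f)
sloc(-.072); plan(sp(-.072,.145),RR,maxmm=5,maxdeg=6)
E
```

```text
comps [3795, 3782, 3979, 1409, 3852]
rack [0.4546 0.3393] [0.2233 0.1008] 6.17
  bar x -0.1107..-0.0789 y -0.0471..0.0486
  bar x -0.0622..-0.0314 y -0.0468..0.0487
  bar x -0.0167..0.0161 y -0.0477..0.0483
  bar x 0.0186..0.0634 y -0.0433..0.0498
  bar x 0.0757..0.1104 y -0.0480..0.0486
slot x 0.4 y -3.2 z 163.5 mm rot [-0.4 -0.3 -0. ] F [ 0.1  1.2 -6.6] w 0.0073
[[-0.1, -0.8, 4.6, 0.1, 0.1, 0.0], [-0.1, -0.8, 4.6, 0.1, 0.1, 0.0], [-0.1, -0.8, 4.6, 0.1, 0.1, 0.0], [-0.1, -0.8, 4.6, 0.1, 0.1, 0.0]]
```

Request:
arm_command(targets=[[-0.2,-0.8,4,0.1,0.1,0],[-0.2,-0.8,4.5,0.1,0.1,0],[-0.2,-0.8,4.5,0.1,0.1,0],[-0.2,-0.8,4.5,0.1,0,0],[0,0,2,0,0,0],[0,0,0,0,0,0]])

```text
clock: 43.8
position: [0.3841, 0.3319, 0.1435]
tool_rot: [-3.14, -0.003, 0.11]
force: [-0.7, -0.2, -6.0]
grip_width: 0.0071
```

```bash
python3 - <<'E'
from slot import *
sloc(-.072); plan(sp(-.072,.12),RR,maxmm=4,maxdeg=6)
E
```

```text
slot x -0.0 y 0.7 z 143.5 mm rot [ 0.1  0.2 -0. ] F [-0.7 -0.2 -6. ] w 0.0071
[[0.0, 0.1, 3.9, 0.0, 0.0, 0.0], [0.0, 0.1, 3.9, 0.0, 0.0, 0.0], [0.0, 0.1, 3.9, 0.0, 0.0, 0.0], [0.0, 0.1, 3.9, 0.0, 0.0, 0.0], [0.0, 0.1, 3.9, 0.0, 0.0, 0.0], [0.0, 0.1, 3.9, 0.0, 0.0, 0.0]]
```

Request:
arm_command(targets=[[0,0,4,0,0,0],[0,0,4,0,0,0],[0,0,4,0,0,0],[0,0,4,0,0,0],[0,0,3,0,0,0],[0,0,0,0,0,0]])

```text
clock: 44.4
position: [0.3843, 0.3319, 0.1227]
tool_rot: [-3.14, -0.003, 0.11]
force: [-0.3, 0.3, -6.9]
grip_width: 0.0072
```

```bash
python3 - <<'E'
from slot import *
sloc(-.072); plan(sp(-.072,.1035),RR,maxmm=4,maxdeg=6)
E
```

```text
slot x 0.2 y 0.7 z 122.7 mm rot [ 0.1  0.2 -0. ] F [-0.3  0.3 -6.9] w 0.0072
[[0.0, 0.2, 3.8, 0.0, 0.0, 0.0], [0.0, 0.2, 3.8, 0.0, 0.0, 0.0], [0.0, 0.1, 3.8, 0.0, 0.0, 0.0], [0.0, 0.1, 3.8, 0.0, 0.0, 0.0], [0.0, 0.1, 3.8, 0.0, 0.0, 0.0]]
```

Request:
arm_command(targets=[[0,0,4,0,0,0],[0,0,4,0,0,0],[0,0,4,0,0,0],[0,0,3,0,0,0],[0,0,2,0,0,0],[0,0,0,0,0,0]])

```text
clock: 45.0
position: [0.3844, 0.332, 0.1042]
tool_rot: [-3.14, -0.003, 0.11]
force: [-0.2, 0.7, -6.3]
grip_width: 0.0073
```

```bash
python3 - <<'E'
from slot import *
sloc(-.072)
E
```

```text
slot x 0.2 y 0.8 z 104.2 mm rot [ 0.1  0.2 -0. ] F [-0.2  0.7 -6.3] w 0.0073
```

Request:
arm_command(targets=[[0,0,1.2,0,0,0],[0,0,0.3,0,0,0],[0,0,0,0,0,0]])

```text
clock: 45.3
position: [0.3848, 0.3322, 0.1035]
tool_rot: [-3.14, -0.004, 0.11]
force: [0.2, 0.8, -5.1]
grip_width: 0.0073
```

Request:
arm_command(targets=[[0,0,0,0,0,0],[0,0,0,0,0,0],[0,0,0,0,0,0],[0,0,0,0,0,0],[0,0,0,0,0,0],[0,0,0,0,0,0]], grip=80)

```text
clock: 45.9
position: [0.3854, 0.3331, 0.1043]
tool_rot: [-3.138, -0.006, 0.11]
force: [-0.5, 0.6, -0.4]
grip_width: 0.0682
```

Request:
arm_command(targets=[[0,0,-8,0,0,0],[0,0,-15,0,0,0],[0,0,-25,0,0,0],[0,0,-30,0,0,0],[0,0,-30,0,0,0],[0,0,-20,0,0,0],[0,0,-5,0,0,0],[0,0,0,0,0,0]])

```text
clock: 46.7
position: [0.3832, 0.3331, 0.2491]
tool_rot: [-3.137, -0.007, 0.112]
force: [-0.1, -0.0, -0.6]
grip_width: 0.0683
```

```bash
python3 chk.py; python3 - <<'E'
from h import *
from stand import stand
f=grab("scene","scene_end",1); 
a=cv2.resize(f["color"][120:250,90:400,::-1],(780,327),interpolation=cv2.INTER_CUBIC)
g=grab("side","side_end"); u,v=proj(g,[.4413,-.3144,.075])[0].astype(int); s=cv2.resize(g["color"][v-35:v+35,u-50:u+50,::-1],(380,266),interpolation=cv2.INTER_CUBIC)
u,v=proj(f,[.4413,-.3144,.075])[0].astype(int); s2=cv2.resize(f["color"][v-35:v+35,u-50:u+50,::-1],(400,266),interpolation=cv2.INTER_CUBIC)
cv2.imwrite("pics/end.png",np.vstack([a,np.hstack([s,s2])]))
for h in (load("scene0"),f):
    r,y=stand(h,np.array([.445,-.312])); P=full(h); hsv=cv2.cvtColor(h["color"],cv2.COLOR_RGB2HSV); H,S,V=[hsv[...,i].astype(int) for i in range(3)]
    o=(H<16)&(S>150)&(V>60)&(P[...,2]>0.03)&(P[...,2]<0.14)&(np.linalg.norm(P[...,:2]-[.44,-.315],axis=2)<.11); q=P[o]
    d=np.linalg.svd(q-q.mean(0),full_matrices=False)[2][0]; d*=np.sign(d[0]); print(len(q),q.mean(0).round(4),np.degrees(np.arctan2(d[1],d[0])).round(1),np.degrees(np.arcsin(d[2])).round(1))
E
```

```text
comps [2384, 2265, 2308, 874, 2323]
rack [0.4545 0.3394] [0.2237 0.1008] 6.19
  bar x -0.1108..-0.0770 y -0.0478..0.0487
  bar x -0.0628..-0.0313 y -0.0490..0.0488
  bar x -0.0162..0.0165 y -0.0489..0.0482
  bar x 0.0196..0.0648 y -0.0463..0.0487
  bar x 0.0756..0.1105 y -0.0490..0.0484
plate in slot -0.1 -0.048 772 x/y/z pct [[-0.0746, -0.0422, 0.1139], [-0.0716, 0.0052, 0.1225], [-0.0677, 0.0448, 0.1238]]
plate in slot 0 0.048 1428 x/y/z pct [[0.0198, -0.0439, 0.1009], [0.021, 0.0018, 0.1211], [0.0277, 0.0418, 0.1238]]
stand [ 0.4455 -0.311 ] [0.0988 0.1723] yaw deg -12.58
orange in stand frame pct [[-0.0482, -0.0138, -0.0246], [0.0117, 0.0002, 0.0173], [0.0604, 0.0118, 0.0438]]
188 [ 0.4521 -0.3117  0.0864] -15.6 27.7
stand [ 0.4287 -0.2793] [0.1004 0.1728] yaw deg -11.95
orange in stand frame pct [[-0.0448, -0.0115, -0.022], [-0.0008, 0.002, 0.0129], [0.0621, 0.0121, 0.0439]]
177 [ 0.4366 -0.2783  0.0875] -13.9 27.2
```

View pics/end.png

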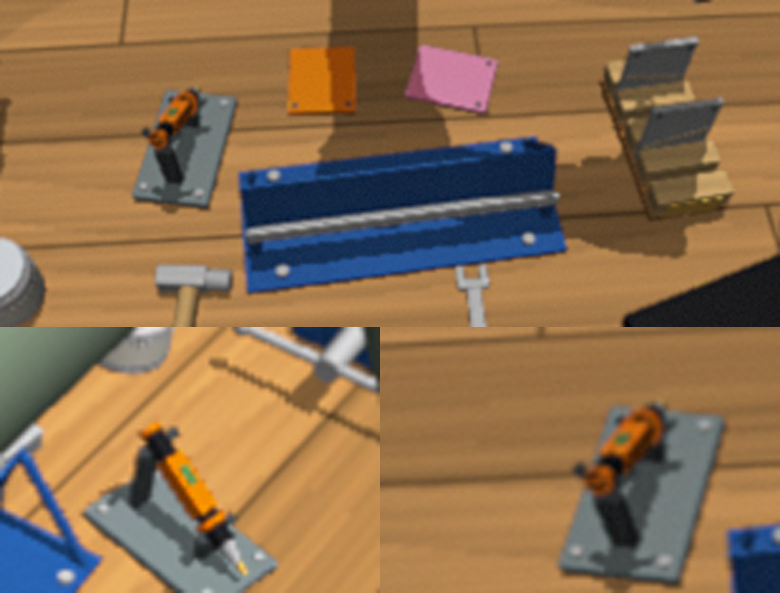

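```bash
python3 -c "
from h import *
print(bot.observe()['clock']); print(bot.job_done())"
```

```text
46.85
the job is handed in; nothing more can be done
None
```

I checked both plates that were there, put the probe back in its stand, racked the plates and handed the job in at 46.9 s. It reports no verdict. Plate 1 was absent, so only plates 2 and 3 were done.

- **Seams:** I drew the tip from the dotted end to the other end, plate 2 then plate 3, at about 3 cm/s with the tip about 4 mm in. The measured path stayed within 1 mm of the seam line, and wrist pictures on plate 2 showed the tip on the bead. The wrist force readings are noisy at these light loads (about ±1 N), so contact was judged mainly from the moment readings and the pictures.
- **Plates:** Plate 2 stands in the slot at +24 mm and plate 3 in the slot at -72 mm. Their tops measured 0.121–0.123 m against 0.122 m expected fully down. Both are upright and centred within about 2 mm.
- **Probe:** It lies in both forks, nose down.
- **Stand:** It had been shifted about 3.5 cm when I looked at the end, while the arm was elsewhere. The probe rode along with it and sits within about 3 mm of where it lay on the stand at the start.

**Disagreement between cameras:** the scene camera placed the stand and rack about 4–5 mm away from where the wrist camera did. I worked from the wrist camera, and the grasps and fits bore that out.

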